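# Sort tagged leg castings into sloping photo cradles and trip the pedal

### The job

Sort the two tagged yellow leg castings: lay the green-tagged one in the green (pass) cradle and the red-tagged one in the red (reject) cradle, each flat on the sloping floor with its tag facing out and its boot end pushed fully home against the low lip, without bumping the light bars above. Only when both are home, press the blue pedal right down to its stop for a moment to take the record picture, then let it come back up. Leave the untagged casting and the two jars where they are.

Things in the scene. Friction and masses are not known exactly. Their poses are not given: they have to be found in the camera images.
- green_casting: yellow resin lower leg of a model robot, lying on its back, green tag 46 x 26 mm on top of the shin (pass). 130 mm long (its x). Boot block at the -x end 34 long, 44 wide, 40 high; shin (grip here, across y) x -31 to 31, 36 wide, 30 high; knee block at the +x end 34 long, 40 wide, 36 high. 180 g. Origin: centre of underside, z up. Starts flat, boot roughly towards the robot.
- red_casting: yellow resin lower leg of a model robot, lying on its back, red tag 46 x 26 mm on top of the shin (reject). 130 mm long (its x). Boot block at the -x end 34 long, 44 wide, 40 high; shin (grip here, across y) x -31 to 31, 36 wide, 30 high; knee block at the +x end 34 long, 40 wide, 36 high. 180 g. Origin: centre of underside, z up. Starts flat, boot roughly towards the robot.
- plain_casting: yellow resin lower leg of a model robot, lying on its back, no tag: bystander, leave alone. 130 mm long (its x). Boot block at the -x end 34 long, 44 wide, 40 high; shin (grip here, across y) x -31 to 31, 36 wide, 30 high; knee block at the +x end 34 long, 40 wide, 36 high. 180 g. Origin: centre of underside, z up. Starts flat, boot roughly towards the robot.
- green_casting_foot (a point): centre of the lower edge of the green-tagged casting's boot end face (65 mm from its origin towards its -x)
- red_casting_foot (a point): the same point on the red-tagged casting
- pass_cradle: fixed white cradle with green lip, rails, strip; floor rises away from the robot at 28 deg. Origin: on the floor, mid-width, at the lip's inner face, the low end, 50 above desk; x up the slope, y across, z off the floor. Floor 142 x 84 mm; lip 8 thick, 18 high. Rails 12 high, 52 apart inside, at x 0-28 and 108-136; open between for fingers. Seated casting: boot end on lip, axes along the cradle's.
- reject_cradle: fixed white cradle with red lip, rails, strip; floor rises away from the robot at 28 deg. Origin: on the floor, mid-width, at the lip's inner face, the low end, 50 above desk; x up the slope, y across, z off the floor. Floor 142 x 84 mm; lip 8 thick, 18 high. Rails 12 high, 52 apart inside, at x 0-28 and 108-136; open between for fingers. Seated casting: boot end on lip, axes along the cradle's.
- pass_lamp: black light bar fixed over the pass cradle, 110 mm long (y), 18 wide, 16 high; origin: its centre, 241 above the desk, plumb above the cradle floor 84 up the slope. A 12 mm arm runs back (+x) 99 mm to a post. No room for an upright gripper over a seated casting. Not to be bumped.
- reject_lamp: black light bar fixed over the reject cradle, 110 mm long (y), 18 wide, 16 high; origin: its centre, 241 above the desk, plumb above the cradle floor 84 up the slope. A 12 mm arm runs back (+x) 99 mm to a post. No room for an upright gripper over a seated casting. Not to be bumped.
- pedal (a joint): hinge of the blue pedal (rad): 0 = up, 0.24 = down on its stop. A spring holds it up; about 4 N at the pad starts it, about 8 N brings it to the stop.
- pedal_pad (a point): where to press: on top of the blue pedal plate, mid-width, 25 mm from its free (robot-side) edge, 90 from the hinge to its +x; 54 above the desk when up, 33 when down. Plate 115 x 74 mm on a black base 150 x 100. While the pedal is up the point's x points level towards the hinge, y across.
- pigment_jar: small yellow jar with orange cap, 52 mm across, 62 high; bystander. Origin: centre of the underside.
- putty_jar: white jar with metal cap, 72 mm across, 85 high; bystander. Origin: centre of the underside.
Things that resemble listed ones, but are neither listed nor needed, are in the scene too. What is shaped like the red_casting but black is not meant.

How it is judged (in metres and radians):
On the way, in this order (a step that is already met when the one before it is completed fails the run):
1. both tagged castings lie home in their own cradles, let go (x of green_casting_foot in the frame of pass_cradle between -0.004 and 0.004 m and y of green_casting in the frame of pass_cradle between -0.007 and 0.007 m and z of green_casting in the frame of pass_cradle between -0.004 and 0.005 m and angle between the z axis of green_casting and the z axis of pass_cradle, either way round below 0.07 rad and angle between the x axis of green_casting and the x axis of pass_cradle, either way round below 0.12 rad and x of red_casting_foot in the frame of reject_cradle between -0.004 and 0.004 m and y of red_casting in the frame of reject_cradle between -0.007 and 0.007 m and z of red_casting in the frame of reject_cradle between -0.004 and 0.005 m and angle between the z axis of red_casting and the z axis of reject_cradle, either way round below 0.07 rad and angle between the x axis of red_casting and the x axis of reject_cradle, either way round below 0.12 rad and contact force between each of green_casting, red_casting and the fingers below 0.3 N), for 0.2 s.
2. the pedal is pressed down to its stop (value of joint pedal above 0.21 rad), for 0.2 s.
At the end, for the whole second after the job is handed in: Green-tagged casting in the green cradle and red-tagged in the red cradle: boot end within 4 mm of the lip, within 7 mm of mid-width, underside within 5 mm of the floor, tilted under 0.07 rad and turned under 0.12 rad from the cradle, tag out, at rest; pedal back up (under 0.04 rad) (x of green_casting_foot in the frame of pass_cradle between -0.004 and 0.004 m and y of green_casting in the frame of pass_cradle between -0.007 and 0.007 m and z of green_casting in the frame of pass_cradle between -0.004 and 0.005 m and angle between the z axis of green_casting and the z axis of pass_cradle, either way round below 0.07 rad and angle between the x axis of green_casting and the x axis of pass_cradle, either way round below 0.12 rad and x of red_casting_foot in the frame of reject_cradle between -0.004 and 0.004 m and y of red_casting in the frame of reject_cradle between -0.007 and 0.007 m and z of red_casting in the frame of reject_cradle between -0.004 and 0.005 m and angle between the z axis of red_casting and the z axis of reject_cradle, either way round below 0.07 rad and angle between the x axis of red_casting and the x axis of reject_cradle, either way round below 0.12 rad and linear speed of each of green_casting, red_casting below 0.02 m/s and value of joint pedal below 0.04 rad); the robot touches nothing.
It fails at once if the pedal is pressed before both castings are home (value of joint pedal above 0.12 rad and not (x of green_casting_foot in the frame of pass_cradle between -0.004 and 0.004 m and y of green_casting in the frame of pass_cradle between -0.007 and 0.007 m and z of green_casting in the frame of pass_cradle between -0.004 and 0.005 m and angle between the z axis of green_casting and the z axis of pass_cradle, either way round below 0.07 rad and angle between the x axis of green_casting and the x axis of pass_cradle, either way round below 0.12 rad and x of red_casting_foot in the frame of reject_cradle between -0.004 and 0.004 m and y of red_casting in the frame of reject_cradle between -0.007 and 0.007 m and z of red_casting in the frame of reject_cradle between -0.004 and 0.005 m and angle between the z axis of red_casting and the z axis of reject_cradle, either way round below 0.07 rad and angle between the x axis of red_casting and the x axis of reject_cradle, either way round below 0.12 rad)).
It fails at once if a light bar is bumped (over 4 N) (contact force between any of pass_lamp, reject_lamp and anything else above 4 N).
It fails at once if the untagged casting or a jar is moved by more than 15 mm or a jar is tipped (distance of any of plain_casting, pigment_jar, putty_jar from where it was at the start of the episode above 0.015 m or angle between any of pigment_jar, putty_jar's own z axis and vertical above 0.3 rad).
It also fails if it takes over 72 s, if anything falls off the work surface, if the arm or the gripper's body presses on something with over 40 N, if the wrist force passes 120 N, or if a joint passes its speed limit or range.

### The arm

A 7-joint arm with a two-finger parallel gripper is mounted at the origin on the work surface. World frame = base frame: x ahead of the robot, y to its left, z up, the work surface at z = 0. Lengths are in mm, angles in rad, forces in N, time in s.
With the tool pointing down it reaches from about 400 to 850 mm from the base axis. Payload 4.4 kg.
Tool frame: the origin (TCP) lies where the fingers leave the gripper's body, on its centre line; the fingertips stand 97 mm ahead of it and the grasp point (between the pads) lies 78 mm ahead of it (robot.nose_length is the distance from the TCP to the fingertips, in mm); z points along the fingers, x is the direction in which the jaws open and shut, and the axes are right-handed (so a half turn about z gives the same grasp; the last joint's range is limited). The gripper opens to 94 mm and grips with 3 to 60 N. Pads are 16 mm wide; open, the fingers measure 119 mm over their backs; the gripper's body (75 mm by 177 mm) begins 78 mm behind the grasp point.
Start: joints at [1.241, 0.628, 0.038, 1.517, -0.027, 0.996, -0.02], TCP at [169.513, -627.521, 302.678] pointing down, gripper open.
Joint ranges: [-3.06, 3.06], [-0.37, 2.12], [-1.25, 1.32], [0.18, 2.47], [-1.1, 4.24], [0.23, 1.98], [-2.94, 2.94]. Speed limits (rad/s): [2.57, 2.57, 3.14, 3.14, 3.14, 3.14, 3.14].

### API

Orientations are given as a unit quaternion [w, x, y, z].
In Python, from bench import robot, get_image, get_calibration, nets gives the robot as it stands. The module is installed in compiled form; this text tells all that it offers.
- The arm moves only by the tool send_rows, never from a script. Its argument "series" is a list of rows, each a list of 3 entries, a list of its own where there are three numbers: the opening, from 0 (shut) to 1 (fully open), then the shift along the tool's x, y, z in m, then the turn, a rotation vector about the tool's x, y, z in degrees. A call has 1 to 20 rows; each row shifts and turns the pose as measured when the row begins, along the tool's axes as they then stand; what a row does not reach is not made up. A row lasts 1/8 s, in which the tool goes at most 62.5 mm and 10.7 degrees, less where a joint would pass 70% of its speed; a pose out of reach is approached as far as the arm can. A call is refused whole if a number of a shift passes 0.0625 or a number of a turn 10.7, either way. A call with a gripper value outside its range is refused whole. The fingers move at their own pace and stop on an object; "grip_force" is the grip in N (left out, the last holds). Time passes only in rows, so rows that do not move let the fingers close. It gives the time, the measured TCP pose, the force and the opening at its end, in the units of the state.
- robot.sense(): the state, without advancing time (a new reading comes with each control period).
- get_image(name): name is "side" or "top" or "wrist"; returns (picture, depth): 420x560x3 uint8, red, green, blue; 420x560 float32, mm along the optical axis (not along the pixel's ray), 0 where there is no reading.
- get_calibration(name): a dict with "camera_matrix" (3x3 intrinsics, pixels), "extrinsics" (4x4, takes a point from world to camera coordinates); the wrist camera has in their place "T_tool_cam" (4x4, takes a point from camera to tool coordinates, whose origin is the TCP and whose axes are the tool frame's). Camera axes: x right, y up, looking along -z (the intrinsics and any distortion apply to the point x, -y, -z); pixel columns grow to the right and rows downward; lengths in mm; the calibration is good to about 2 mm. A picture is of the moment at which its call begins: read the wrist's pose just before it. get_calibration takes no time and is no camera call.
- robot.sign_off(): hands the job in, once; it reports no verdict.
Trained networks look in the newest picture that a camera, given by its name, has taken for a name from the list of things; names that differ only in an ending like _2 or _b are one class to them, and where a whole thing is asked for, a point or a joint stands for the part that bears it (a point fixed in the world has none). Each returns a list of dicts, best first, with "score" (0 to 1); they miss things now and then, are a little off and sometimes report something else, mostly with a low value. They report only what shows in the picture. A call takes as long as a camera call. They do not tell look-alikes from the thing itself.
- nets.recognise(camera, thing): "box" ([left, top, right, bottom] in pixels, round what is visible of it).
- nets.trace(camera, thing): "region" (420x560 bool, what is visible of it) and "box" ([left, top, right, bottom] in pixels, round what is visible of it).
- nets.mark_of(camera, thing): "position" ([row, column] in pixels: a listed point, or the origin of a listed thing).
The state is a dict: "time_s": time; "joints": joint angles; "qd": joint speeds; "tau": joint torques, N m; "eef_pos": TCP position; "eef_rot": TCP orientation; "ft_force": force on the tool from outside, world axes, zero at the start; "wrist_torque": the same for the moment, N m; "finger_gap": opening from 0.0 (shut) to 1.0 (fully open).
Only numpy, scipy, OpenCV 4.12 (cv2) and the standard library are available. Lean on these libraries where they do the work, as an engineer would, in place of code of your own. Each camera call takes 0.05 s, during which the arm holds its last target.

## Working session

There is one attempt and no reset: what is moved stays moved. The work goes in short steps, Python scripts to look and compute and a tool call to move; the robot and the scene stay as the last step left them, time stands still between calls to the robot, and variables do not carry over. Pictures are saved under pics/ and viewed, and the job is handed in when it is done.

Besides the shell and the picture viewer there is one more tool, called after "Call:" as name([rows], argument=value, ...), one row to a line, values as JSON. send_rows: Moves the arm, as the interface text tells. Its arguments: {"type":"object","properties":{"series":{"type":"array"},"grip_force":{"type":"number"}},"required":["series"]}

```bash
mkdir -p pics; cat > h.py <<'E'
import numpy as np, cv2, json
from scipy.spatial.transform import Rotation as R
from bench import robot, get_image, get_calibration, nets
def rot(q): return R.from_quat([q[1],q[2],q[3],q[0]])
def save(name,im): cv2.imwrite('pics/'+name+'.png',im[:,:,::-1])
def cam2world(name,s=None):
    c=get_calibration(name)
    if name=='wrist':
        T=np.eye(4);T[:3,:3]=rot(s['eef_rot']).as_matrix();T[:3,3]=s['eef_pos']
        return T@np.array(c['T_tool_cam'])
    return np.linalg.inv(np.array(c['extrinsics']))
def cloud(name,d,s=None):
    c=get_calibration(name);K=np.array(c['camera_matrix'])
    v,u=np.mgrid[:420,:560]
    x=(u-K[0,2])/K[0,0]*d;y=(v-K[1,2])/K[1,1]*d
    P=np.stack([x,-y,-d,np.ones_like(d)],-1)@cam2world(name,s).T
    return P[...,:3]
E
python3 - <<'E'
from h import *
s=robot.sense();print(s)
for n in ['side','top','wrist']:
    im,d=get_image(n);save(n+'0',im);np.savez('pics/'+n+'0.npz',im=im,d=d)
    c=get_calibration(n);print(n,{k:np.round(v,3).tolist() if not isinstance(v,str) else v for k,v in c.items()})
E
```

```text
{'time_s': 0.0, 'joints': array([ 1.2411877 ,  0.62933333,  0.03845045,  1.51834344, -0.0269652 ,
        0.99630553, -0.01997885]), 'qd': array([ 5.50645572e-05, -4.63542025e-04,  1.23956461e-03,  6.08035063e-04,
       -6.95545002e-04,  5.19790978e-04, -1.34339450e-03]), 'tau': array([-1.33150202e-04, -5.49720490e+01,  1.14346348e+00, -1.86630017e+01,
       -5.20762615e-02,  2.37206917e-02,  1.81996465e-04]), 'eef_pos': array([ 169.38652179, -627.04521218,  301.77028174]), 'eef_rot': array([-5.45704631e-04,  7.93974432e-01, -6.07950430e-01, -7.60152306e-04]), 'ft_force': array([-0.01966438,  0.35100747, -0.30037862]), 'wrist_torque': array([-0.03705808,  0.03434234, -0.01347445]), 'finger_gap': 1.0010701170782403}
side {'camera_matrix': [[456.129, 0.0, 283.507], [0.0, 456.129, 202.979], [0.0, 0.0, 1.0]], 'extrinsics': [[-0.85, -0.527, 0.017, 421.726], [0.332, -0.509, 0.794, -299.748], [-0.41, 0.68, 0.608, -1054.395], [0.0, 0.0, 0.0, 1.0]]}
top {'camera_matrix': [[505.412, 0.0, 277.2], [0.0, 505.412, 215.355], [0.0, 0.0, 1.0]], 'extrinsics': [[-0.014, -1.0, -0.005, -14.366], [0.994, -0.014, 0.11, -563.161], [-0.11, -0.003, 0.994, -1430.21], [0.0, 0.0, 0.0, 1.0]]}
wrist {'camera_matrix': [[319.494, 0.0, 279.926], [0.0, 319.494, 210.135], [0.0, 0.0, 1.0]], 'T_tool_cam': [[1.0, 0.0, -0.0, 0.149], [0.0, -0.968, -0.251, -73.789], [-0.0, 0.251, -0.968, -81.918], [0.0, 0.0, 0.0, 1.0]]}
```

View pics/top0.png

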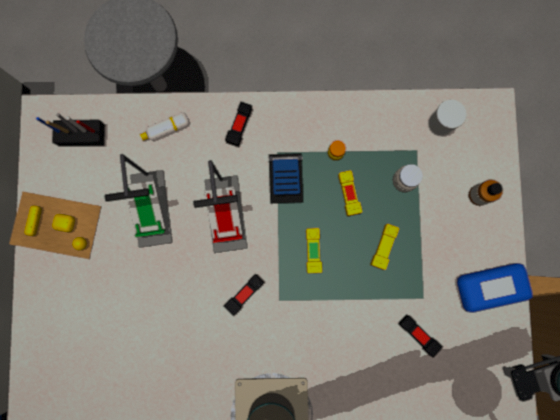

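View pics/side0.png

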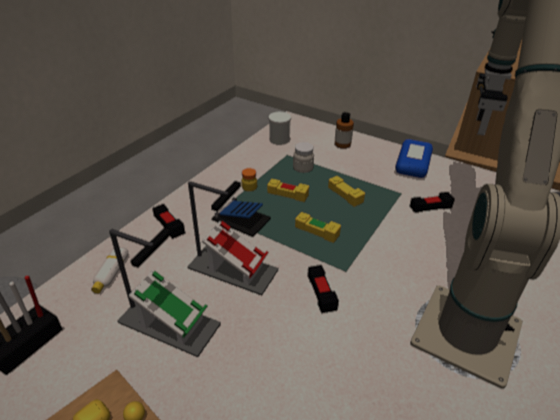

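View pics/wrist0.png

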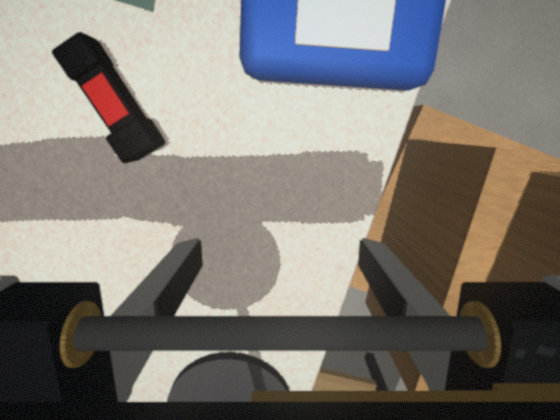

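The red-tag candidates are the yellow casting at top (350,193), which fits the description, and the black decoys at (244,295), (239,124) and (420,336). The green-tag candidate is the yellow casting at (314,250). The plain casting is at (385,247). I'll check the choice in a close crop and measure.

```bash
python3 - <<'E'
from h import *
z=np.load('pics/top0.npz');im,d=z['im'],z['d']
a=cv2.resize(im[140:310,90:440],None,fx=2.25,fy=2.25,interpolation=cv2.INTER_CUBIC);save('topcrop',a)
P=cloud('top',d)
hsv=cv2.cvtColor(im,cv2.COLOR_RGB2HSV)
yel=((hsv[...,0]>22)&(hsv[...,0]<36)&(hsv[...,1]>130)&(hsv[...,2]>90)).astype(np.uint8)
n,l,st,c=cv2.connectedComponentsWithStats(yel)
for i in range(1,n):
    if st[i,4]>60:
        m=l==i;Q=P[m];print(i,st[i],np.round(np.median(Q,0)),'z5,50,95',np.round(np.percentile(Q[:,2],[5,50,95])))
# desk check
for (u,v) in [(300,330),(150,300),(450,250),(380,280),(300,280)]:print((u,v),np.round(P[v,u],1))
# profile along boxes
for nm,(u,v) in dict(g=(314,250),r=(350,193),p=(385,247)).items():
    print(nm,np.round(P[v,u],1))
E
```

```text
4 [338 170  24  46 459] [ 609. -231.   35.] z5,50,95 [22. 35. 43.]
7 [ 24 206  16  30 295] [559. 688.  32.] z5,50,95 [26. 32. 39.]
8 [ 52 214  22  18 316] [551. 597.  36.] z5,50,95 [26. 36. 42.]
9 [371 224  28  46 643] [ 467. -330.   33.] z5,50,95 [23. 33. 42.]
10 [306 228  16  45 458] [ 455. -123.   36.] z5,50,95 [23. 36. 43.]
11 [ 72 237  14  13 137] [490. 547.  37.] z5,50,95 [28. 37. 44.]
(300, 330) [233.3 -83.2   1. ]
(150, 300) [324.5 350.1   1.1]
(450, 250) [ 457.3 -528.4   -5.9]
(380, 280) [ 372.8 -319.1   -2.2]
(300, 280) [376.  -86.   -1.3]
g [ 461.3 -126.3   34.2]
r [ 624.6 -234.    35. ]
p [ 467.3 -330.9   27.9]
```

View pics/topcrop.png

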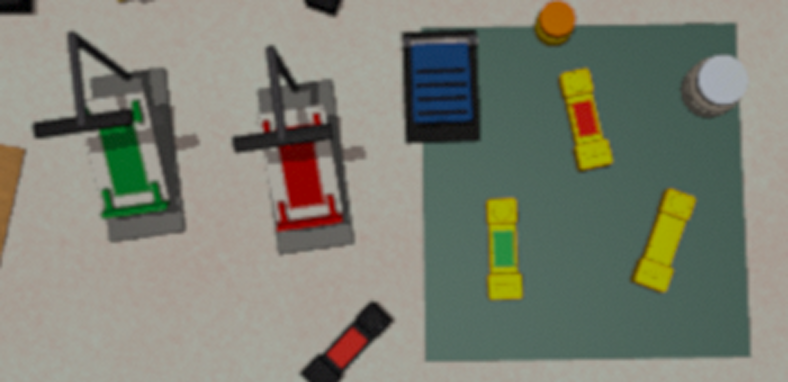

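The crop confirms both choices. The yellow/green-tag casting is at crop (503,250) and the yellow/red-tag one at crop (585,120); both have the wider boot end at the bottom, towards the robot. Next I'll get coarse poses and write a planning helper.

```bash
cat >> h.py <<'E'
def plan(p0,R0,p1,R1,n=None,vmax=50.,wmax=9.5):
    """rows from pose0 to pose1 (mm, Rotation); prints rows (shift m, turn deg)"""
    rv=(R0.inv()*R1).as_rotvec();ang=np.degrees(np.linalg.norm(rv));dist=np.linalg.norm(np.array(p1)-p0)
    if n is None:n=int(max(np.ceil(dist/vmax),np.ceil(ang/wmax),1))
    rows=[]
    for k in range(n):
        Rk=R0*R.from_rotvec(rv*k/n);sh=Rk.inv().apply((np.array(p1)-p0)/n)/1000
        rows.append([np.round(sh,4).tolist(),np.round(np.degrees(rv/n),2).tolist()])
    return rows
def show(rows,g=1):
    print(len(rows),'rows');print(json.dumps([[g,*r] for r in rows]).replace(' ',''))
def down(yaw):  # tool z down, tool y at world angle yaw
    y=np.array([np.cos(yaw),np.sin(yaw),0]);z=np.array([0,0,-1.]);return R.from_matrix(np.stack([np.cross(y,z),y,z],1))
def tilt(yaw,a=np.radians(28)): # tool y up the slope
    c,s=np.cos(yaw),np.sin(yaw)
    y=np.array([np.cos(a)*c,np.cos(a)*s,np.sin(a)]);n=np.array([-np.sin(a)*c,-np.sin(a)*s,np.cos(a)]);z=-n
    return R.from_matrix(np.stack([np.cross(y,z),y,z],1))
def cur():
    s=robot.sense();return np.array(s['eef_pos']),rot(s['eef_rot']),s
E
python3 - <<'E'
from h import *
z=np.load('pics/top0.npz');im,d=z['im'],z['d'];P=cloud('top',d)
hsv=cv2.cvtColor(im,cv2.COLOR_RGB2HSV).astype(int)
H,S,V=hsv[...,0],hsv[...,1],hsv[...,2]
v,u=np.mgrid[:420,:560]
for nm,(u0,u1,v0,v1) in dict(green=(300,330,222,280),red=(335,367,165,220),plain=(368,404,218,275)).items():
    m=(u>u0)&(u<u1)&(v>v0)&(v<v1)&(S>130)&(P[...,2]>15)&(V>80)&~((H>60)&(S<130))
    Q=P[m][:,:2].astype(np.float32);r=cv2.minAreaRect(Q);print(nm,r,np.median(P[m],0).round(1))
g=(H>45)&(H<75)&(S>130)&(V>60);rd=((H<8)|(H>172))&(S>150)&(V>60)
for nm,m,(u0,u1,v0,v1) in [('pass',g,(100,180,160,260)),('rej',rd,(195,250,160,260))]:
    m=m&(u>u0)&(u<u1)&(v>v0)&(v<v1)
    Q=P[m];ix=np.argsort(v[m]);print(nm,m.sum())
    for vv in range(v0,v1,4):
        w=m&(v==vv)
        if w.sum():print(vv,u[w].min(),u[w].max(),P[w][0].round(0),P[w][-1].round(0))
s=robot.sense()
p,Rt,_=cur();show(plan(p,Rt,[470,-125,260],down(0.0)*R.identity()))
E
```

```text
green ((462.39923095703125, -86.77269744873047), (118.12821960449219, 126.27140808105469), 89.13748168945312) [ 460.1 -124.1   33.5]
red ((523.9584350585938, -169.5582275390625), (111.91268157958984, 358.9979553222656), 57.907493591308594) [ 623.1 -232.1   33.1]
plain ((420.1551208496094, -216.70828247070312), (114.92341613769531, 363.9336242675781), 23.099973678588867) [ 467.2 -330.3   32.7]
pass 607
188 149 151 [633. 326. 123.] [633. 321. 121.]
192 149 152 [603. 295. 241.] [624. 321. 110.]
196 143 148 [593. 311. 238.] [615. 335.  98.]
200 135 149 [604. 371.  98.] [604. 333.  95.]
204 136 150 [594. 370.  90.] [594. 333.  85.]
208 137 151 [583. 369.  84.] [583. 330.  81.]
212 138 152 [573. 369.  72.] [572. 327.  82.]
216 139 153 [562. 366.  73.] [562. 328.  66.]
220 140 154 [551. 364.  69.] [551. 326.  63.]
224 141 159 [541. 364.  60.] [539. 310.  71.]
228 136 161 [529. 375.  68.] [528. 306.  65.]
232 137 163 [518. 375.  58.] [517. 300.  66.]
236 136 138 [506. 376.  64.] [506. 370.  64.]
rej 604
192 230 231 [619. 105. 122.] [619. 102. 122.]
196 207 209 [609. 168. 120.] [609. 163. 117
[... 599 characters left out ...]
1,0.0,-9.16]],[1,[-0.0092,-0.0312,0.0024],[-0.01,0.0,-9.16]],[1,[-0.0042,-0.0322,0.0023],[-0.01,0.0,-9.16]],[1,[0.001,-0.0325,0.0023],[-0.01,0.0,-9.16]],[1,[0.0062,-0.0319,0.0023],[-0.01,0.0,-9.16]],[1,[0.0112,-0.0305,0.0023],[-0.01,0.0,-9.16]],[1,[0.0159,-0.0284,0.0023],[-0.01,0.0,-9.16]],[1,[0.0202,-0.0255,0.0023],[-0.01,0.0,-9.16]],[1,[0.024,-0.0219,0.0023],[-0.01,0.0,-9.16]],[1,[0.0272,-0.0178,0.0023],[-0.01,0.0,-9.16]],[1,[0.0297,-0.0133,0.0023],[-0.01,0.0,-9.16]],[1,[0.0314,-0.0084,0.0023],[-0.01,0.0,-9.16]],[1,[0.0324,-0.0032,0.0023],[-0.01,0.0,-9.16]],[1,[0.0325,0.0019,0.0023],[-0.01,0.0,-9.16]],[1,[0.0317,0.0071,0.0023],[-0.01,0.0,-9.16]],[1,[0.0302,0.012,0.0023],[-0.01,0.0,-9.16]]]
```

Call:
send_rows([
  [1,[-0.023,-0.023,0.002],[0,0,-9.2]],
  [1,[-0.019,-0.027,0.002],[0,0,-9.2]],
  [1,[-0.014,-0.029,0.002],[0,0,-9.2]],
  [1,[-0.009,-0.031,0.002],[0,0,-9.2]],
  [1,[-0.004,-0.032,0.002],[0,0,-9.2]],
  [1,[0.001,-0.033,0.002],[0,0,-9.2]],
  [1,[0.006,-0.032,0.002],[0,0,-9.2]],
  [1,[0.011,-0.031,0.002],[0,0,-9.2]],
  [1,[0.016,-0.028,0.002],[0,0,-9.2]],
  [1,[0.02,-0.026,0.002],[0,0,-9.2]],
  [1,[0.024,-0.022,0.002],[0,0,-9.2]],
  [1,[0.027,-0.018,0.002],[0,0,-9.2]],
  [1,[0.03,-0.013,0.002],[0,0,-9.2]],
  [1,[0.031,-0.008,0.002],[0,0,-9.2]],
  [1,[0.032,-0.003,0.002],[0,0,-9.2]],
  [1,[0.033,0.002,0.002],[0,0,-9.2]],
  [1,[0.032,0.007,0.002],[0,0,-9.2]],
  [1,[0.03,0.012,0.002],[0,0,-9.2]],
])

```text
time_s: 2.4
eef_pos: [449.6, -96.1, 262.6]
eef_rot: [-0.002, 0.67, 0.742, -0.001]
ft_force: [-0.7, -1.0, 0.5]
finger_gap: 0.999
```

```bash
cat >> h.py <<'E'
def snap(name,tag):
    s=robot.sense();im,d=get_image(name);save(tag,im);np.savez('pics/'+tag+'.npz',im=im,d=d,p=s['eef_pos'],q=s['eef_rot']);return im,d,s
def load(tag):
    z=np.load('pics/'+tag+'.npz');return z['im'],z['d'],dict(eef_pos=z['p'],eef_rot=z['q'])
E
python3 - <<'E'
from h import *
im,d,s=snap('wrist','w1');print(s['eef_pos'],s['eef_rot'],s['joints'].round(3),s['ft_force'])
im,d,s=snap('top','t1')
E
```

```text
[449.56571354 -96.0742488  262.60981122] [-0.00183146  0.67034474  0.74204705 -0.00086279] [ 0.703  0.524 -0.793  2.057  0.532  0.777  1.256] [-0.68137785 -1.02818526  0.5293535 ]
```

View pics/w1.png

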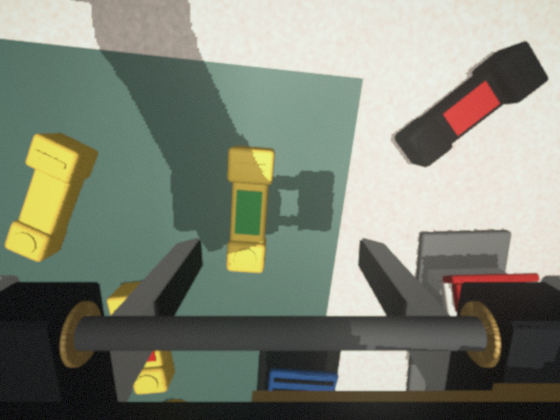

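```bash
cat >> h.py <<'E'
def ray(name,uv,s=None):
    K=np.array(get_calibration(name)['camera_matrix']);T=cam2world(name,s)
    uv=np.atleast_2d(uv).astype(float)
    dc=np.stack([(uv[:,0]-K[0,2])/K[0,0],-(uv[:,1]-K[1,2])/K[1,1],-np.ones(len(uv))],1)
    return T[:3,3],dc@T[:3,:3].T
def onplane(name,uv,s,p0,n):
    o,dr=ray(name,uv,s);t=((np.array(p0)-o)@n)/(dr@n);return o+dr*t[:,None]
def tagpose(tag,box,col,zt=30.5):
    im,d,s=load(tag);hsv=cv2.cvtColor(im,cv2.COLOR_RGB2HSV).astype(int);H,S,V=hsv[...,0],hsv[...,1],hsv[...,2]
    m=((H>45)&(H<85)&(S>110)) if col=='g' else (((H<10)|(H>170))&(S>150))
    m&=V>50
    v,u=np.mgrid[:420,:560];m&=(u>box[0])&(u<box[2])&(v>box[1])&(v<box[3])
    n,l,st,c=cv2.connectedComponentsWithStats(m.astype(np.uint8));k=1+np.argmax(st[1:,4]);ys,xs=np.where(l==k)
    W=onplane('wrist',np.stack([xs,ys],1),s,[0,0,zt],np.array([0,0,1.]))
    r=cv2.minAreaRect(W[:,:2].astype(np.float32))
    D=cloud('wrist',d,s)[l==k]
    c=W.mean(0);U=np.linalg.svd(W[:,:2]-c[:2],full_matrices=False)[2][0];U*=np.sign(U[0])
    return dict(c=c.round(1),rect=r,yaw=float(np.arctan2(U[1],U[0])),depthmed=np.median(D,0).round(1),n=len(xs))
E
python3 - <<'E'
from h import *
print(tagpose('w1',(225,180,275,245),'g'))
im,d,s=load('w1');a=cv2.resize(im[130:290,190:310],None,fx=5,fy=5,interpolation=cv2.INTER_CUBIC)[:,:];save('w1c',cv2.resize(a,(450,600)))
C=cloud('wrist',d,s)
for (u,v) in [(200,260),(230,300),(300,260),(251,160),(249,212),(246,257),(250,190)]:print((u,v),C[v-2:v+3,u-2:u+3].mean((0,1)).round(1))
E
```

```text
{'c': array([ 463.9, -127.1,   30.5]), 'rect': ((464.2791748046875, -127.07706451416016), (44.68646240234375, 24.546945571899414), 1.1394362449645996), 'yaw': 0.016407543206386047, 'depthmed': array([ 463.3, -127. ,   31.5]), 'n': 1023}
(200, 260) [ 473.  -149.6  136.4]
(230, 300) [ 582.5 -142.2    0.7]
(300, 260) [522.9 -64.8   0.7]
(251, 160) [ 410.  -127.3   40. ]
(249, 212) [ 463.3 -125.8   31.2]
(246, 257) [ 509.6 -124.7   37.8]
(250, 190) [ 440.7 -126.6   30.6]
```

View pics/w1c.png

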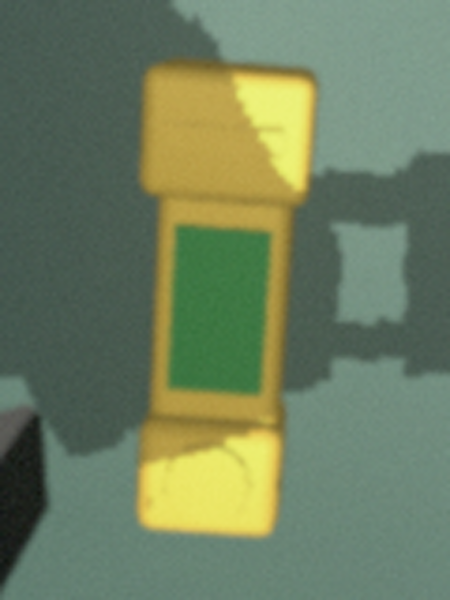

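```bash
cat >> h.py <<'E'
def cr(o,yaw,s,t,n,a=np.radians(28)):
    Rt=tilt(yaw); M=Rt.as_matrix(); # cols: y_c, x_c, -n
    return np.array(o)+s*M[:,1]+t*M[:,0]-n*M[:,2]
E
python3 - <<'E'
from h import *
p,Rt,s=cur()
tp=cr([519,339,50],.13,35,0,231);print(tp)
show(plan(p,Rt,tp,tilt(.13),n=13))
E
```

```text
[442.10956572 328.94755084 270.39239865]
13 rows
[[1,[0.0324,0.0027,-0.0004],[-2.16,0.01,-0.12]],[1,[0.0324,0.0028,-0.0003],[-2.16,0.01,-0.12]],[1,[0.0324,0.0029,-0.0002],[-2.16,0.01,-0.12]],[1,[0.0324,0.0029,-0.0001],[-2.16,0.01,-0.12]],[1,[0.0324,0.003,0.0],[-2.16,0.01,-0.12]],[1,[0.0324,0.0031,0.0001],[-2.16,0.01,-0.12]],[1,[0.0324,0.0031,0.0002],[-2.16,0.01,-0.12]],[1,[0.0324,0.0032,0.0004],[-2.16,0.01,-0.12]],[1,[0.0323,0.0032,0.0005],[-2.16,0.01,-0.12]],[1,[0.0323,0.0033,0.0006],[-2.16,0.01,-0.12]],[1,[0.0323,0.0033,0.0008],[-2.16,0.01,-0.12]],[1,[0.0323,0.0034,0.0009],[-2.16,0.01,-0.12]],[1,[0.0323,0.0034,0.001],[-2.16,0.01,-0.12]]]
```

Call:
send_rows([
  [1,[0.032,0.003,0],[-2.2,0,0]],
  [1,[0.033,0.003,0],[-2.2,0,0]],
  [1,[0.033,0.003,0],[-2.2,0,0]],
  [1,[0.033,0.003,0],[-2.2,0,0]],
  [1,[0.033,0.003,0],[-2.2,0,0]],
  [1,[0.033,0.003,0],[-2.2,0,0]],
  [1,[0.033,0.003,0],[-2.2,0,0]],
  [1,[0.033,0.003,0],[-2.2,0,-0.2]],
  [1,[0.033,0.003,0],[-2.2,0,-0.2]],
  [1,[0.033,0.003,0.001],[-2.2,0,-0.2]],
  [1,[0.033,0.003,0.001],[-2.2,0,-0.2]],
  [1,[0.033,0.003,0.001],[-2.2,0,-0.2]],
  [1,[0.033,0.003,0.001],[-2.2,0,-0.2]],
  [1,[0,0,0],[0,0,0]],
])

```text
time_s: 4.25
eef_pos: [455.3, 333.3, 268.1]
eef_rot: [0.175, 0.657, 0.711, 0.184]
ft_force: [-0.7, -0.9, -0.3]
finger_gap: 1.002
```

```bash
python3 - <<'E'
from h import *
im,d,s=snap('wrist','w2');print(s['eef_pos'],s['eef_rot'],s['joints'].round(3),s['ft_force'],s['time_s'])
E
```

```text
[455.3014093  333.28584788 268.06323555] [0.17452237 0.65650889 0.71053064 0.18353264] [-0.627  0.482 -0.318  2.111  1.25   0.542 -0.335] [-0.71354831 -0.8833536  -0.29261011] 4.25
```

View pics/w2.png

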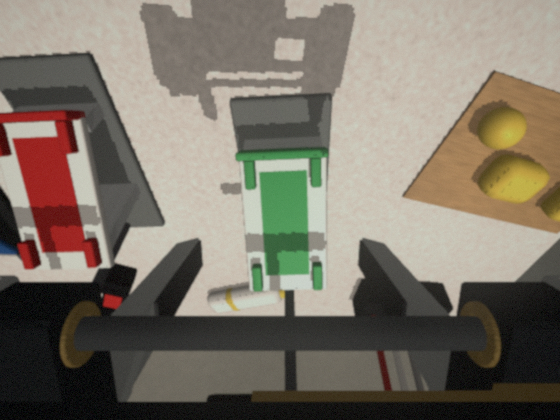

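```bash
cat >> h.py <<'E'
def rectify(tag,o,yaw,n,S=(-40,160),T=(-70,70),k=4):
    im,d,s=load(tag);ss=np.arange(S[0],S[1],1/k);tt=np.arange(T[0],T[1],1/k)
    M=tilt(yaw).as_matrix()
    G=np.array(o)+ss[:,None,None]*M[:,1]+tt[None,:,None]*M[:,0]-n*M[:,2]
    Tw=np.linalg.inv(cam2world('wrist',s));C=G@Tw[:3,:3].T+Tw[:3,3]
    K=np.array(get_calibration('wrist')['camera_matrix'])
    u=K[0,2]+K[0,0]*C[...,0]/-C[...,2];v=K[1,2]-K[1,1]*C[...,1]/-C[...,2]
    return cv2.remap(im,u.astype(np.float32),v.astype(np.float32),cv2.INTER_CUBIC)
E
python3 - <<'E'
from h import *
im,d,s=load('w2');C=cloud('wrist',d,s)
def fit(mask_uv):
    (u0,u1,v0,v1)=mask_uv;Q=C[v0:v1,u0:u1].reshape(-1,3);c=np.median(Q,0)
    for _ in range(3):
        A=np.c_[Q[:,:2],np.ones(len(Q))];a=np.linalg.lstsq(A,Q[:,2],rcond=None)[0];r=Q[:,2]-A@a;Q=Q[abs(r)<4]
    print(mask_uv,'tilt deg',np.degrees(np.arctan(np.hypot(a[0],a[1]))),'dir',np.arctan2(a[1],a[0]),'a',a,'c',Q.mean(0).round(1),r.std().round(2));return a
ag=fit((265,305,172,262));ar=fit((30,72,140,250))
# z on floor at guess origin
print(ag@[519,339,1],ar@[503,121,1])
for o,nm in [([519,339,50],'g'),([505,121,50],'r')]:
    a=rectify('w2',o,.13,12,k=3);
    for i in range(0,200,20):cv2.line(a,(0,i*3),(6,i*3),(255,0,255),1)
    for i in range(0,140,10):cv2.line(a,(i*3,0),(i*3,8 if i%20 else 14),(255,0,255),1)
    save('rect_'+nm,a)
    if nm=='g':g=a
cv2.imwrite('pics/rects.png',np.hstack([g,a])[:,:,::-1][:,:800]);print(np.hstack([g,a]).shape)
E
```

```text
(265, 305, 172, 262) tilt deg 26.816493245407663 dir 0.1356594403049038 a [ 5.00853383e-01  6.83653922e-02 -2.34873476e+02] c [580.8 346.2  79.7] 0.73
(30, 72, 140, 250) tilt deg 28.495360494493212 dir 0.27816562167594594 a [ 5.21984085e-01  1.49062636e-01 -2.32171374e+02] c [564.5 125.2  81.2] 0.74
48.24529798267213 48.42319992584197
(600, 840, 3)
```

View pics/rects.png

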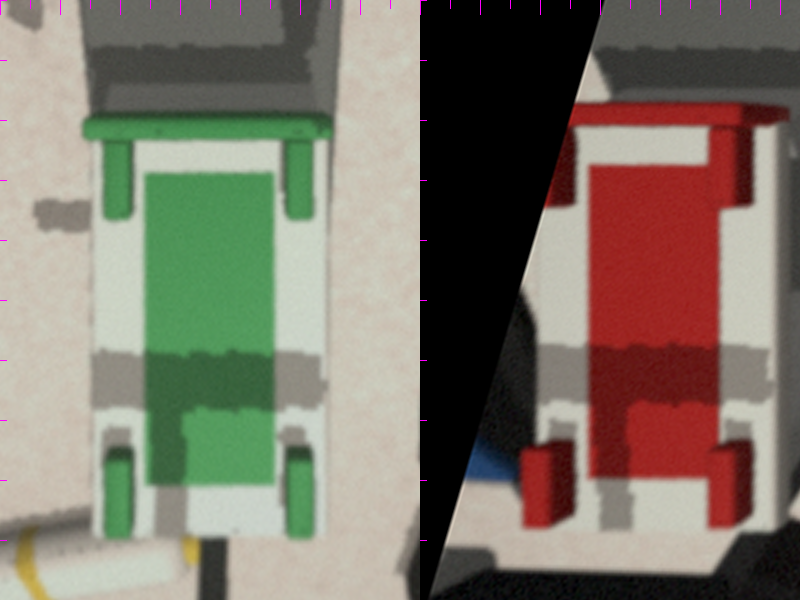

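```bash
python3 - <<'E'
from h import *
p,Rt,s=cur()
tp=cr([506,121,50],.13,35,0,231);print(tp)
show(plan(p,Rt,tp,tilt(.13),n=7))
E
```

```text
[429.10956572 110.94755084 270.39239865]
7 rows
[[1,[-0.0311,-0.0053,-0.0031],[0.19,0.28,-0.36]],[1,[-0.031,-0.0055,-0.0032],[0.19,0.28,-0.36]],[1,[-0.031,-0.0057,-0.0033],[0.19,0.28,-0.36]],[1,[-0.0309,-0.0059,-0.0035],[0.19,0.28,-0.36]],[1,[-0.0309,-0.0062,-0.0036],[0.19,0.28,-0.36]],[1,[-0.0308,-0.0064,-0.0037],[0.19,0.28,-0.36]],[1,[-0.0307,-0.0066,-0.0039],[0.19,0.28,-0.36]]]
```

Call:
send_rows([
  [1,[-0.031,-0.006,-0.003],[0.2,0.3,-0.4]],
  [1,[-0.031,-0.006,-0.003],[0.2,0.3,-0.4]],
  [1,[-0.031,-0.006,-0.003],[0.2,0.3,-0.4]],
  [1,[-0.031,-0.006,-0.004],[0.2,0.3,-0.4]],
  [1,[-0.031,-0.006,-0.004],[0.2,0.3,-0.4]],
  [1,[-0.031,-0.006,-0.004],[0.2,0.3,-0.4]],
  [1,[-0.031,-0.006,-0.004],[0.2,0.3,-0.4]],
  [1,[0,0,0],[0,0,0]],
])

```text
time_s: 5.3
eef_pos: [426.3, 84.9, 271.7]
eef_rot: [0.164, 0.651, 0.721, 0.175]
ft_force: [-0.5, -0.1, -0.5]
finger_gap: 0.998
```

```bash
python3 - <<'E'
from h import *
im,d,s=snap('wrist','w3');print(s['eef_pos'],s['eef_rot'],s['joints'].round(3),s['time_s'])
C=cloud('wrist',d,s)
a=rectify('w3',[506,121,50],.13,12,k=3)
for i in range(0,200,20):cv2.line(a,(0,i*3),(6,i*3),(255,0,255),1)
for i in range(0,140,10):cv2.line(a,(i*3,0),(i*3,8 if i%20 else 14),(255,0,255),1)
cv2.imwrite('pics/rect3.png',a[:,:,::-1])
# targets to go to green pregrasp
p,Rt,s=cur();show(plan(p,Rt,[464,-127,200],down(0.016)))
E
```

```text
[426.31468523  84.93608133 271.65048023] [0.16386399 0.65072124 0.72053032 0.17477562] [-0.062  0.303 -0.347  2.456  1.867  0.244 -0.517] 5.3
5 rows
[[1,[-0.0432,-0.0041,0.0144],[5.55,-0.15,1.0]],[1,[-0.0432,-0.002,0.0148],[5.55,-0.15,1.0]],[1,[-0.0432,0.0002,0.015],[5.55,-0.15,1.0]],[1,[-0.0431,0.0024,0.015],[5.55,-0.15,1.0]],[1,[-0.043,0.0046,0.0148],[5.55,-0.15,1.0]]]
```

View pics/rect3.png

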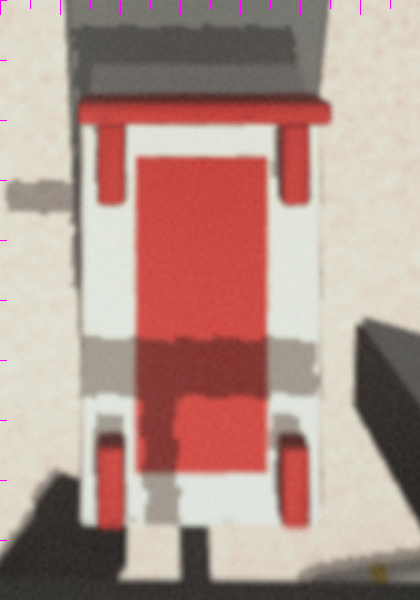

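View pics/w3.png

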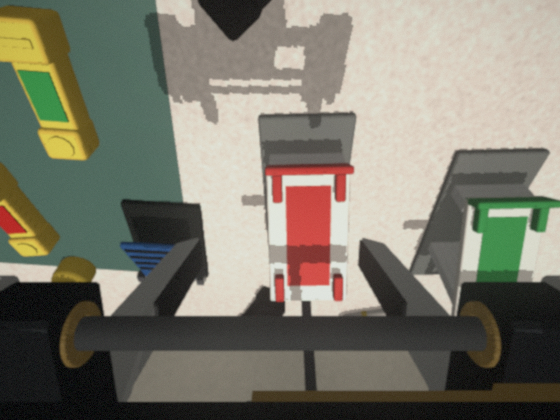

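Call:
send_rows([
  [1,[-0.03,0.0,0.008],[4,0,0.7]],
  [1,[-0.03,0.0,0.009],[4,0,0.7]],
  [1,[-0.03,0.0,0.01],[4,0,0.7]],
  [1,[-0.03,0.001,0.01],[4,0,0.7]],
  [1,[-0.03,0.002,0.01],[4,0,0.7]],
  [1,[-0.03,0.003,0.01],[4,0,0.7]],
  [1,[-0.03,0.004,0.01],[4,0,0.7]],
  [1,[0,0,0],[0,0,0]],
])

```text
time_s: 6.35
eef_pos: [472.2, -84.9, 219.3]
eef_rot: [0.022, 0.693, 0.721, 0.024]
ft_force: [-0.3, 0.5, -0.2]
finger_gap: 0.999
```

```bash
python3 - <<'E'
from h import *
im,d,s=snap('wrist','w4');print(s['eef_pos'],s['eef_rot'],s['joints'].round(3),s['time_s'])
print(tagpose('w4',(180,120,370,330),'g'))
p,Rt,s=cur();show(plan(p,Rt,[464,-127,170],down(0.016),n=3))
E
```

```text
[472.21767291 -84.94240854 219.32552914] [0.02200836 0.6926749  0.72051649 0.02393955] [ 0.659  0.608 -0.783  2.097  0.725  0.648  0.998] 6.35
{'c': array([ 463.7, -127. ,   30.5]), 'rect': ((464.3164367675781, -127.18840789794922), (45.01856994628906, 24.669414520263672), 0.28836795687675476), 'yaw': 0.009521275975340122, 'depthmed': array([ 463.1, -126.7,   31.5]), 'n': 1493}
3 rows
[[1,[-0.0145,-0.0043,0.0163],[1.26,-0.05,0.5]],[1,[-0.0145,-0.0038,0.0164],[1.26,-0.05,0.5]],[1,[-0.0145,-0.0033,0.0165],[1.26,-0.05,0.5]]]
```

View pics/w4.png

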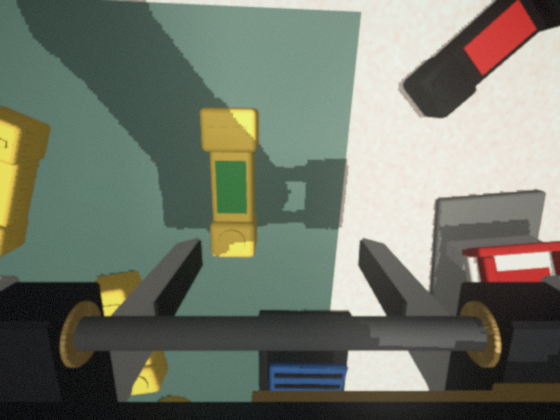

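The view shows the green-tagged casting at (230,187), boot up the picture (towards the robot), and the pose agrees with the first look. I'll move over it.

Call:
send_rows([
  [1,[-0.014,-0.004,0.012],[1.3,0,0.5]],
  [1,[-0.014,-0.004,0.012],[1.3,0,0.5]],
  [1,[-0.014,-0.003,0.012],[1.3,0,0.5]],
  [1,[0,0,0],[0,0,0]],
])

```text
time_s: 6.9
eef_pos: [462.1, -125.6, 181.0]
eef_rot: [-0.003, 0.7, 0.714, -0.002]
ft_force: [-0.8, 0.1, 0.5]
finger_gap: 1.004
```

```bash
python3 - <<'E'
from h import *
im,d,s=snap('wrist','w5');print(s['eef_pos'],s['joints'].round(3),s['time_s'],Rot:=rot(s['eef_rot']).as_matrix()[:,1].round(3))
print(tagpose('w5',(180,120,370,330),'g'))
p,Rt,s=cur();show(plan(p,Rt,[464,-127,102],down(0.012),n=5))
E
```

```text
[ 462.09666767 -125.62534048  180.961485  ] [ 0.693  0.689 -0.734  2.079  0.756  0.669  1.036] 6.9 [ 1.     0.02  -0.007]
{'c': array([ 463.7, -127. ,   30.5]), 'rect': ((464.14013671875, -126.96992492675781), (44.81410598754883, 24.844675064086914), 1.4329489469528198), 'yaw': 0.011641130087663678, 'depthmed': array([ 463.1, -127. ,   31.5]), 'n': 1853}
5 rows
[[1,[-0.0005,0.0004,0.0159],[-0.07,-0.02,0.1]],[1,[-0.0005,0.0004,0.0159],[-0.07,-0.02,0.1]],[1,[-0.0005,0.0004,0.0159],[-0.07,-0.02,0.1]],[1,[-0.0005,0.0003,0.0159],[-0.07,-0.02,0.1]],[1,[-0.0004,0.0003,0.0159],[-0.07,-0.02,0.1]]]
```

Call:
send_rows([
  [1,[-0.001,0.001,0.016],[0,0,0]],
  [1,[0,0.001,0.016],[0,0,0]],
  [1,[0,0,0.016],[0,0,0]],
  [1,[0,0,0.015],[0,0,0]],
  [1,[0,0,0.012],[0,0,0]],
  [1,[0,0,0.003],[0,0,0]],
  [1,[0,0,0],[0,0,0]],
])

```text
time_s: 7.82
eef_pos: [464.3, -123.2, 97.8]
eef_rot: [-0.003, 0.698, 0.716, -0.001]
ft_force: [-0.4, -0.4, -0.1]
finger_gap: 1.0
```

Call:
send_rows([
  [1,[-0.004,0,-0.005],[0,0,0]],
  [1,[0,0,0],[0,0,0]],
  [0,[0,0,0],[0,0,0]],
  [0,[0,0,0],[0,0,0]],
  [0,[0,0,0],[0,0,0]],
  [0,[0,0,0],[0,0,0]],
  [0,[0,0,0],[0,0,0]],
  [0,[0,0,0],[0,0,0]],
], grip_force=30)

```text
time_s: 8.82
eef_pos: [465.1, -127.9, 104.5]
eef_rot: [-0.002, 0.698, 0.716, -0.0]
ft_force: [0.6, -0.9, 0.8]
finger_gap: 0.402
```

Call:
send_rows([
  [0,[0,0,0],[0,0,0]],
  [0,[0,0,-0.02],[0,0,0]],
  [0,[0,0,-0.04],[0,0,0]],
  [0,[0,0,-0.04],[0,0,0]],
  [0,[0.02,0,-0.02],[0,0,-0.6]],
  [0,[0.035,-0.001,0],[0,0,-0.6]],
  [0,[0.04,-0.001,0],[0,0,-0.6]],
  [0,[0.04,-0.001,0],[0,0,-0.6]],
  [0,[0.04,-0.001,0],[0,0,-0.6]],
  [0,[0.04,-0.001,0],[0,0,-0.6]],
  [0,[0.04,-0.001,0],[0,0,-0.6]],
  [0,[0.04,-0.001,0],[0,0,-0.6]],
  [0,[0.04,0,0],[0,0,-0.6]],
  [0,[0.035,0,0],[0,0,-0.6]],
  [0,[0.02,0,0],[0,0,0]],
  [0,[0,0,0],[0,0,0]],
])

```text
time_s: 10.82
eef_pos: [424.3, 268.8, 225.3]
eef_rot: [-0.005, 0.66, 0.751, -0.004]
ft_force: [-0.3, -0.1, -1.8]
finger_gap: 0.379
```

```bash
python3 - <<'E'
from h import *
im,d,s=snap('wrist','w6');print(s['eef_pos'],s['joints'].round(3),s['time_s'],s['finger_gap'],rot(s['eef_rot']).as_matrix()[:,1].round(3),s['ft_force'])
p,Rt,s=cur();tp=cr([524,339.4,50],.13,55,0,180);print(tp);show(plan(p,Rt,tp,tilt(0.13),n=6))
E
```

```text
[424.31800091 268.81384943 225.34553691] [-0.096  0.65  -0.791  1.981  0.638  0.788  0.44 ] 10.825 0.37879422311806793 [ 0.992  0.129 -0.013] [-0.29554155 -0.1019755  -1.82028898]
[488.36052517 334.74059065 234.75150267]
6 rows
[[1,[0.0098,0.012,-0.0017],[-4.79,-0.0,-0.02]],[1,[0.0097,0.0121,-0.0007],[-4.79,-0.0,-0.02]],[1,[0.0097,0.0121,0.0003],[-4.79,-0.0,-0.02]],[1,[0.0097,0.012,0.0013],[-4.79,-0.0,-0.02]],[1,[0.0097,0.0119,0.0023],[-4.79,-0.0,-0.02]],[1,[0.0097,0.0117,0.0033],[-4.79,-0.0,-0.02]]]
```

View pics/w6.png

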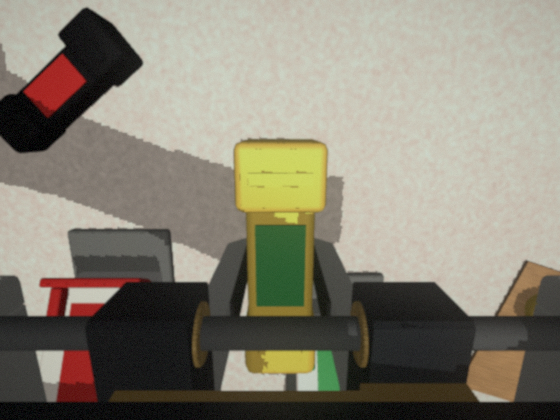

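Call:
send_rows([
  [0,[0.01,0.011,-0.002],[-4.8,0,0]],
  [0,[0.01,0.011,-0.001],[-4.8,0,0]],
  [0,[0.01,0.011,0.001],[-4.8,0,0]],
  [0,[0.01,0.011,0.002],[-4.8,0,0]],
  [0,[0.01,0.011,0.003],[-4.8,0,0]],
  [0,[0.01,0.01,0.004],[-4.8,0,0]],
  [0,[0,0,0],[0,0,0]],
])

```text
time_s: 11.75
eef_pos: [487.1, 321.7, 228.6]
eef_rot: [0.168, 0.645, 0.724, 0.18]
ft_force: [-0.2, 0.2, -2.4]
finger_gap: 0.379
```

```bash
cat >> h.py <<'E'
PASS=np.array([524,339.4,50]);REJ=np.array([506,119,50]);YAW=.13
def rel(o,yaw=YAW):
    p,Rt,s=cur();M=tilt(yaw).as_matrix();d=p-o
    e=np.degrees((tilt(yaw).inv()*Rt).as_rotvec())
    print('s,t,n',(d@M[:,1]).round(1),(d@M[:,0]).round(1),(-d@M[:,2]).round(1),'rot err deg (tool)',e.round(2),'t',s['time_s'],'gap',round(s['finger_gap'],3),'F cradle(s,t,n)',np.round([s['ft_force']@M[:,1],s['ft_force']@M[:,0],-s['ft_force']@M[:,2]],2),'j',s['joints'].round(2))
E
python3 - <<'E'
from h import *
rel(PASS)
for c in ('side','wrist'): snap(c,c+'7')
E
```

```text
s,t,n 49.5 -12.8 176.0 rot err deg (tool) [-0.45 -1.04  0.62] t 11.75 gap 0.379 F cradle(s,t,n) [-1.3   0.19 -2.02] j [-0.55  0.57 -0.32  2.1   1.41  0.49 -0.4 ]
```

View pics/side7.png

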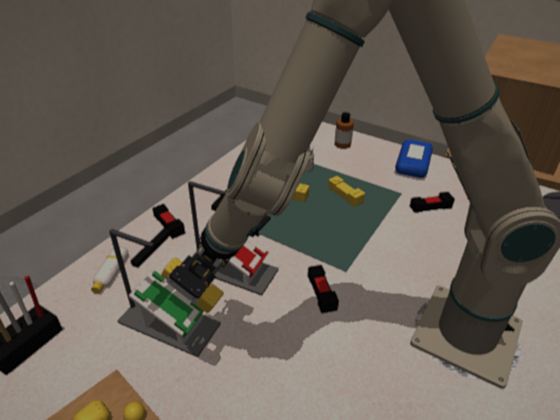

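View pics/wrist7.png

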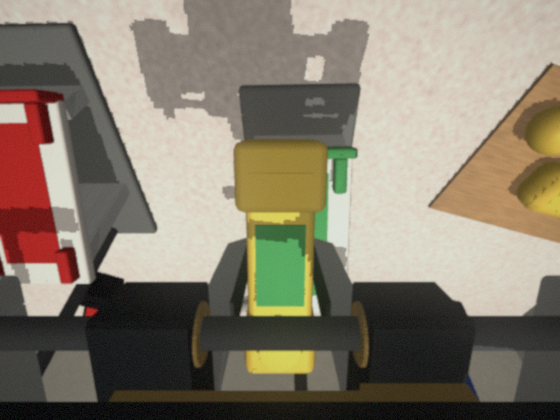

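Call:
send_rows([
  [0,[0.006,0.005,0],[0.2,0.5,-0.3]],
  [0,[0.007,0.007,0.012],[0.2,0.5,-0.3]],
  [0,[0,0.006,0.014],[0,0,0]],
  [0,[0,0.005,0.014],[0,0,0]],
  [0,[0,0,0.004],[0,0,0]],
  [0,[0,0,0],[0,0,0]],
])

```text
time_s: 12.6
eef_pos: [531.2, 333.6, 196.8]
eef_rot: [0.16, 0.645, 0.726, 0.178]
ft_force: [-0.2, -0.4, -2.0]
finger_gap: 0.379
```

```bash
python3 - <<'E'
from h import *
rel(PASS)
snap('wrist','w8')
im,d,s=load('w8');cv2.imwrite('pics/w8c.png',cv2.resize(im[70:290,180:400],None,fx=2.7,fy=2.7,interpolation=cv2.INTER_CUBIC)[:,:,::-1])
E
```

```text
s,t,n 74.5 -6.7 126.6 rot err deg (tool) [ 0.31 -0.44  0.56] t 12.6 gap 0.379 F cradle(s,t,n) [-1.16 -0.4  -1.61] j [-0.52  0.66 -0.31  2.01  1.44  0.46 -0.36]
```

View pics/w8c.png

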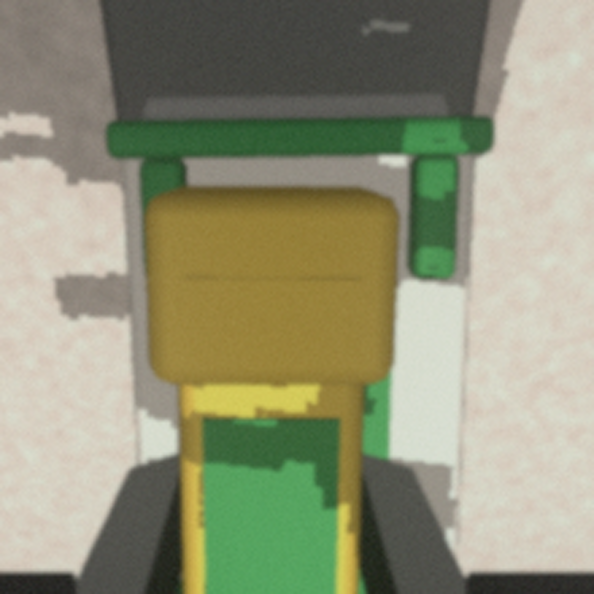

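The crop shows the boot (150–395 px) left of the rails' centre (about 300 px), so it needs about 6.8 mm to +t. That matches the computed 6.7. I'll correct before lowering.

Call:
send_rows([
  [0,[0.005,0,0],[-0.2,0.3,-0.4]],
  [0,[0.004,0,0],[0,0,0]],
  [0,[0,0,0],[0,0,0]],
])

```text
time_s: 13.02
eef_pos: [529.1, 344.2, 197.8]
eef_rot: [0.159, 0.64, 0.729, 0.182]
ft_force: [-0.2, -0.2, -2.7]
finger_gap: 0.381
```

```bash
python3 - <<'E'
from h import *
rel(PASS)
E
```

```text
s,t,n 74.4 4.1 127.9 rot err deg (tool) [ 0.05 -0.01  0.05] t 13.025 gap 0.381 F cradle(s,t,n) [-1.44 -0.2  -2.3 ] j [-0.53  0.66 -0.31  2.    1.43  0.47 -0.36]
```

Call:
send_rows([
  [0,[-0.004,0,0],[0,0,0]],
  [0,[0,0,0],[0,0,0]],
])

```text
time_s: 13.28
eef_pos: [529.6, 339.9, 198.1]
eef_rot: [0.159, 0.64, 0.729, 0.182]
ft_force: [0.2, 0.1, -1.2]
finger_gap: 0.379
```

```bash
python3 - <<'E'
from h import *
rel(PASS)
snap('wrist','w9')
im,d,s=load('w9');cv2.imwrite('pics/w9c.png',cv2.resize(im[70:290,180:400],None,fx=2.7,fy=2.7,interpolation=cv2.INTER_CUBIC)[:,:,::-1])
E
```

```text
s,t,n 74.5 -0.2 128.1 rot err deg (tool) [ 0.02 -0.02  0.05] t 13.275 gap 0.379 F cradle(s,t,n) [-0.34  0.02 -1.16] j [-0.53  0.66 -0.31  2.01  1.44  0.46 -0.36]
```

View pics/w9c.png

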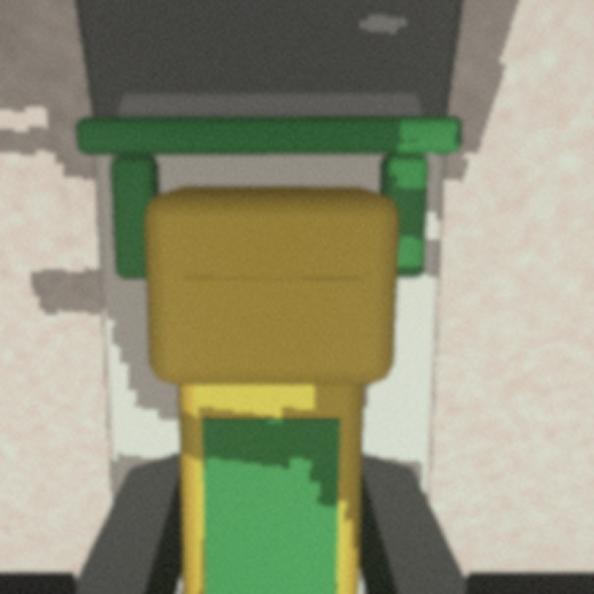

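The picture shows the boot (148–397 px) centred between the rails (157/382 px). Now I'll lower it.

Call:
send_rows([
  [0,[0,0,0.007],[0,0,0]],
  [0,[0,0,0.006],[0,0,0]],
  [0,[0,0,0.004],[0,0,0]],
  [0,[0,0,0],[0,0,0]],
])

```text
time_s: 13.82
eef_pos: [538.2, 341.1, 181.6]
eef_rot: [0.159, 0.641, 0.729, 0.181]
ft_force: [-0.2, 0.4, -1.4]
finger_gap: 0.377
```

```bash
python3 - <<'E'
from h import *
rel(PASS)
snap('wrist','w10')
im,d,s=load('w10');cv2.imwrite('pics/w10c.png',cv2.resize(im[70:290,180:400],None,fx=2.7,fy=2.7,interpolation=cv2.INTER_CUBIC)[:,:,::-1])
E
```

```text
s,t,n 74.4 -0.2 109.5 rot err deg (tool) [ 0.05 -0.01  0.05] t 13.825 gap 0.377 F cradle(s,t,n) [-0.83  0.46 -1.18] j [-0.53  0.7  -0.29  2.    1.5   0.45 -0.41]
```

View pics/w10c.png

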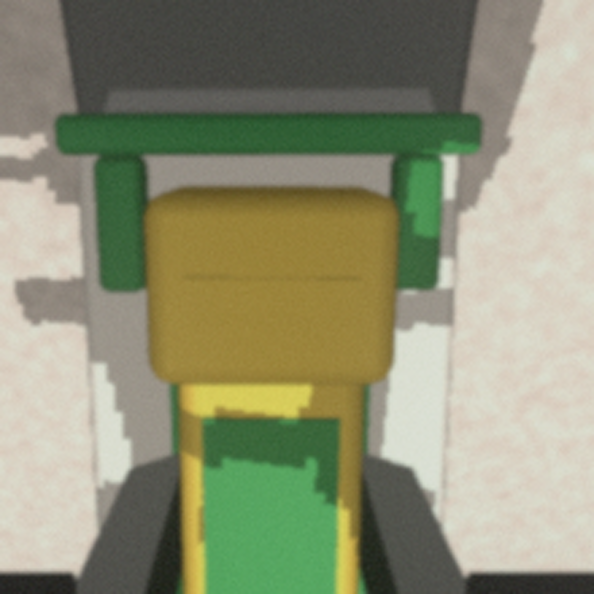

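Call:
send_rows([
  [0,[0,0,0.003],[0,0,0]],
  [0,[0,-0.003,0.001],[0,0,0]],
  [0,[0,-0.003,0],[0,0,0]],
  [0,[0,0,0],[0,0,0]],
])

```text
time_s: 14.38
eef_pos: [534.5, 341.0, 175.4]
eef_rot: [0.159, 0.64, 0.729, 0.182]
ft_force: [0.4, -0.5, -2.1]
finger_gap: 0.38
```

```bash
python3 - <<'E'
from h import *
rel(PASS)
E
```

```text
s,t,n 68.2 0.2 105.7 rot err deg (tool) [0.01 0.04 0.04] t 14.375 gap 0.38 F cradle(s,t,n) [-0.72 -0.53 -2.02] j [-0.54  0.7  -0.29  2.01  1.54  0.45 -0.46]
```

Call:
send_rows([
  [0,[0,-0.002,0.002],[0,0,0]],
  [0,[0,-0.002,0.001],[0,0,0]],
  [0,[0,-0.002,0],[0,0,0]],
  [0,[0,0,0],[0,0,0]],
])

```text
time_s: 14.88
eef_pos: [534.3, 341.1, 173.6]
eef_rot: [0.162, 0.64, 0.728, 0.186]
ft_force: [0.5, 0.2, -0.6]
finger_gap: 0.381
```

```bash
python3 - <<'E'
from h import *
rel(PASS)
snap('wrist','w11')
im,d,s=load('w11');cv2.imwrite('pics/w11c.png',cv2.resize(im[70:290,180:400],None,fx=2.7,fy=2.7,interpolation=cv2.INTER_CUBIC)[:,:,::-1])
E
```

```text
s,t,n 67.3 0.3 104.3 rot err deg (tool) [-0.57  0.02  0.13] t 14.875 gap 0.381 F cradle(s,t,n) [ 0.16  0.13 -0.75] j [-0.54  0.71 -0.29  2.02  1.58  0.45 -0.5 ]
```

View pics/w11c.png

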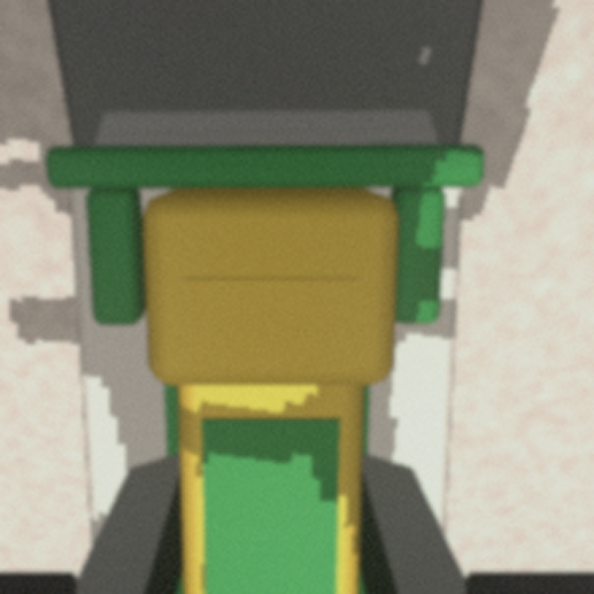

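Call:
send_rows([
  [0,[0,-0.004,0.002],[0.5,0,0]],
  [0,[0,-0.003,0.002],[0,0,0]],
  [0,[0,0,0],[0,0,0]],
])

```text
time_s: 15.3
eef_pos: [534.0, 341.1, 173.2]
eef_rot: [0.164, 0.64, 0.726, 0.187]
ft_force: [1.2, -0.6, -2.6]
finger_gap: 0.382
```

```bash
python3 - <<'E'
from h import *
rel(PASS)
E
```

```text
s,t,n 66.8 0.4 104.1 rot err deg (tool) [-0.87 -0.03  0.23] t 15.3 gap 0.382 F cradle(s,t,n) [-0.25 -0.73 -2.82] j [-0.54  0.71 -0.29  2.02  1.6   0.46 -0.53]
```

Call:
send_rows([
  [0.7,[0,0,0],[0,0,0]],
  [0.7,[0,0,0],[0,0,0]],
  [0.7,[0,0,0],[0,0,0]],
  [0.7,[0,0,0],[0,0,0]],
  [0.7,[0,0,-0.01],[0,0,0]],
  [0.7,[0,0,-0.02],[0,0,0]],
  [0.7,[0,-0.005,-0.03],[0,0,0]],
  [0.7,[0,-0.005,-0.03],[0,0,0]],
  [0.7,[0,0,0],[0,0,0]],
])

```text
time_s: 16.42
eef_pos: [478.1, 334.5, 248.8]
eef_rot: [0.162, 0.64, 0.727, 0.186]
ft_force: [-0.2, 0.6, 0.4]
finger_gap: 0.697
```

```bash
python3 - <<'E'
from h import *
rel(PASS)
snap('wrist','w12');snap('side','s12')
im,d,s=load('w12');cv2.imwrite('pics/w12c.png',cv2.resize(im[70:310,180:400],None,fx=2.5,fy=2.5,interpolation=cv2.INTER_CUBIC)[:,:,::-1])
C=cloud('wrist',d,s);M=tilt(YAW).as_matrix()
hsv=cv2.cvtColor(im,cv2.COLOR_RGB2HSV).astype(int);m=(hsv[...,0]>20)&(hsv[...,0]<36)&(hsv[...,1]>110)
v,u=np.mgrid[:420,:560];m&=(u>200)&(u<360)&(v>100)&(v<330)
Q=C[m]-PASS;q=np.stack([Q@M[:,1],Q@M[:,0],-Q@M[:,2]],1)
print(np.percentile(q,[1,10,50,90,99],axis=0).round(1))
for a,b in [(3,30),(36,95),(102,128)]:
    w=q[(q[:,0]>a)&(q[:,0]<b)];print(a,b,np.median(w,0).round(1),np.percentile(w[:,1],[2,98]).round(1))
E
```

```text
s,t,n 52.6 1.0 197.2 rot err deg (tool) [-0.56  0.05  0.17] t 16.425 gap 0.697 F cradle(s,t,n) [0.1  0.65 0.42] j [-0.56  0.53 -0.34  2.09  1.33  0.5  -0.32]
[[ 2.500e+00 -1.012e+02 -1.616e+02]
 [ 7.900e+00 -1.610e+01  2.780e+01]
 [ 4.110e+01  2.000e-01  3.640e+01]
 [ 1.186e+02  1.640e+01  3.940e+01]
 [ 2.496e+02  2.110e+01  4.120e+01]]
3 30 [16.   0.6 38.8] [-19.7  21.3]
36 95 [59.7 -1.2 28.5] [-17.5  17.8]
102 128 [113.8   1.   35.4] [-17.5  18.8]
```

View pics/w12c.png

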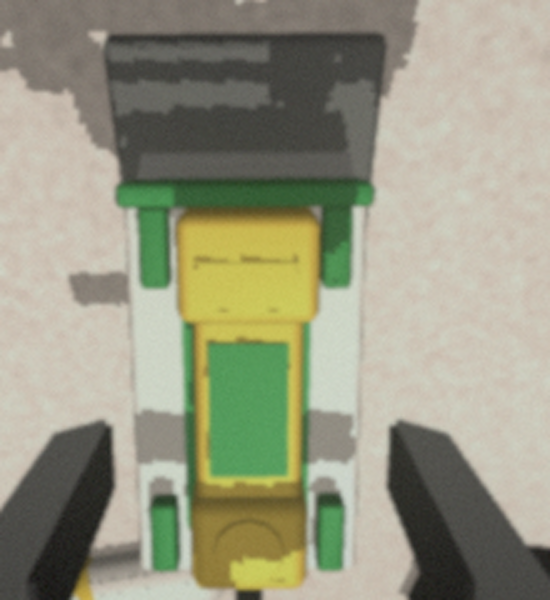

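```bash
python3 - <<'E'
from h import *
im,d,s=load('w12')
a=rectify('w12',PASS,YAW,12,k=3);b=rectify('w12',PASS,YAW,30,k=3);c=rectify('w12',PASS,YAW,40,k=3)
out=np.hstack([a[:, 80:340],b[:,80:340],c[:,80:340]])
for i in range(0,200,20):cv2.line(out,(0,i*3),(780,i*3),(255,0,255),1)
cv2.imwrite('pics/r12.png',out[:,:,::-1])
hsv=cv2.cvtColor(b,cv2.COLOR_RGB2HSV).astype(int);m=(hsv[...,0]>45)&(hsv[...,0]<85)&(hsv[...,1]>110)
n,l,st,ce=cv2.connectedComponentsWithStats(m[:, :].astype(np.uint8))
for k in np.argsort(-st[1:,4])[:3]+1:print('tag',st[k],'s,t',ce[k][1]/3-40,ce[k][0]/3-70)
p,Rt,s=cur();show(plan(p,Rt,[430,100,250],down(0.0),n=8));
E
```

```text
tag [ 173  253   74  138 9242] s,t 66.92205871744932 0.2124359806679621
tag [  94  102   52   94 2379] s,t 6.996357012750451 -29.169398907103826
tag [ 114  423   22   72 1479] s,t 112.84291187739464 -28.541807527608746
8 rows
[[1,[-0.0282,-0.0084,-0.005],[3.55,-0.23,0.88]],[1,[-0.0283,-0.0083,-0.0044],[3.55,-0.23,0.88]],[1,[-0.0285,-0.0081,-0.0037],[3.55,-0.23,0.88]],[1,[-0.0286,-0.0078,-0.0031],[3.55,-0.23,0.88]],[1,[-0.0287,-0.0076,-0.0025],[3.55,-0.23,0.88]],[1,[-0.0289,-0.0073,-0.002],[3.55,-0.23,0.88]],[1,[-0.029,-0.0069,-0.0014],[3.55,-0.23,0.88]],[1,[-0.0291,-0.0065,-0.0009],[3.55,-0.23,0.88]]]
```

View pics/r12.png

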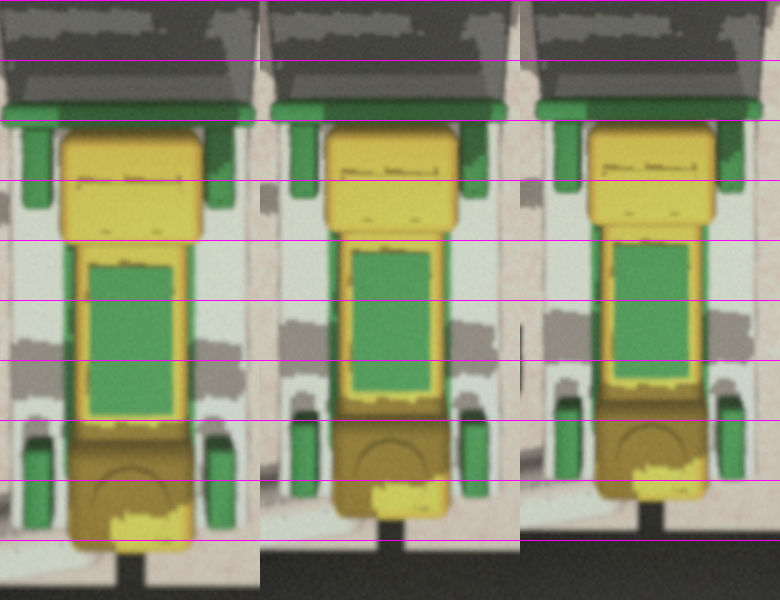

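View pics/s12.png

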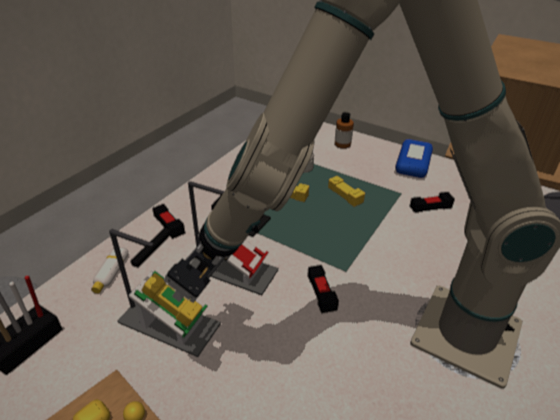

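```bash
python3 - <<'E'
from h import *
p,Rt,s=cur();r1=plan(p,Rt,[465,100,260],down(0.05),n=8);r2=plan(np.array([465,100,260]),down(0.05),[610,-230,230],down(.12),n=9);show(r1);show(r2)
E
```

```text
8 rows
[[1,[-0.0287,-0.004,-0.004],[3.56,-0.14,0.53]],[1,[-0.0288,-0.004,-0.0037],[3.56,-0.14,0.53]],[1,[-0.0288,-0.0039,-0.0034],[3.56,-0.14,0.53]],[1,[-0.0289,-0.0038,-0.0031],[3.56,-0.14,0.53]],[1,[-0.0289,-0.0038,-0.0028],[3.56,-0.14,0.53]],[1,[-0.029,-0.0036,-0.0025],[3.56,-0.14,0.53]],[1,[-0.029,-0.0035,-0.0022],[3.56,-0.14,0.53]],[1,[-0.029,-0.0034,-0.0019],[3.56,-0.14,0.53]]]
9 rows
[[1,[-0.0374,0.0143,0.0033],[0.0,0.0,-0.45]],[1,[-0.0375,0.014,0.0033],[0.0,0.0,-0.45]],[1,[-0.0376,0.0137,0.0033],[0.0,0.0,-0.45]],[1,[-0.0377,0.0134,0.0033],[0.0,0.0,-0.45]],[1,[-0.0379,0.0131,0.0033],[0.0,0.0,-0.45]],[1,[-0.038,0.0128,0.0033],[0.0,0.0,-0.45]],[1,[-0.0381,0.0125,0.0033],[0.0,0.0,-0.45]],[1,[-0.0381,0.0122,0.0033],[0.0,0.0,-0.45]],[1,[-0.0382,0.0119,0.0033],[0.0,0.0,-0.45]]]
```

Call:
send_rows([
  [1,[-0.028,-0.004,-0.004],[3.6,0,0.5]],
  [1,[-0.029,-0.004,-0.004],[3.6,0,0.5]],
  [1,[-0.029,-0.004,-0.003],[3.6,0,0.5]],
  [1,[-0.029,-0.004,-0.003],[3.6,0,0.5]],
  [1,[-0.029,-0.004,-0.003],[3.6,0,0.5]],
  [1,[-0.029,-0.004,-0.002],[3.6,0,0.5]],
  [1,[-0.029,-0.003,-0.002],[3.6,0,0.5]],
  [1,[-0.029,-0.003,-0.002],[3.6,0,0.5]],
  [1,[-0.037,0.014,0.003],[0,0,-0.5]],
  [1,[-0.037,0.014,0.003],[0,0,-0.5]],
  [1,[-0.038,0.014,0.003],[0,0,-0.5]],
  [1,[-0.038,0.013,0.003],[0,0,-0.5]],
  [1,[-0.038,0.013,0.003],[0,0,-0.5]],
  [1,[-0.038,0.013,0.003],[0,0,-0.5]],
  [1,[-0.038,0.012,0.003],[0,0,-0.5]],
  [1,[-0.038,0.012,0.003],[0,0,-0.5]],
  [1,[-0.02,0.012,0.003],[0,0,-0.5]],
  [1,[0,0,0],[0,0,0]],
])

```text
time_s: 18.77
eef_pos: [613.5, -242.5, 195.7]
eef_rot: [-0.024, 0.665, 0.746, -0.011]
ft_force: [-0.2, 0.3, -0.1]
finger_gap: 0.999
```

```bash
python3 - <<'E'
from h import *
im,d,s=snap('wrist','w13');print(s['eef_pos'],s['joints'].round(3),s['time_s'],rot(s['eef_rot']).as_matrix()[:,1:].round(3).tolist())
print(tagpose('w13',(100,100,400,330),'r'))
E
```

```text
[ 613.53997422 -242.49235836  195.74415976] [ 0.719  0.881 -0.72   1.523  0.625  1.037  1.512] 18.775 [[0.992, -0.051], [0.115, 0.016], [-0.049, -0.999]]
{'c': array([ 630.3, -236.2,   30.5]), 'rect': ((630.6834106445312, -236.02548217773438), (44.982391357421875, 25.001707077026367), 11.55568790435791), 'yaw': 0.19741539965722074, 'depthmed': array([ 629.6, -236.2,   31.4]), 'n': 1579}
```

View pics/w13.png

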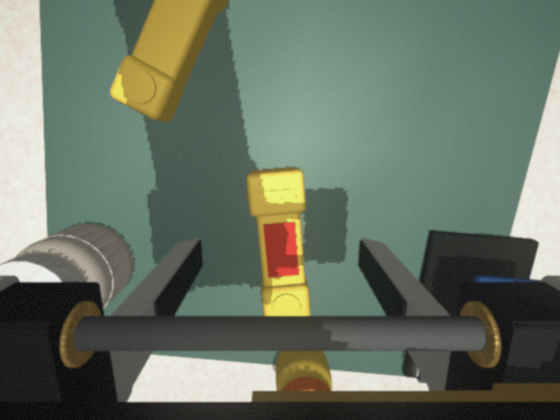

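```bash
python3 - <<'E'
from h import *
p,Rt,s=cur();show(plan(p,Rt,[631,-236.2,170],down(0.2),n=3))
z=np.load('pics/top0.npz');P=cloud('top',z['d']);print('putty',P[178,405].round(),P[178,395:416,1].round(),'pigm',P[148,337].round())
E
```

```text
3 rows
[[1,[0.0008,0.0066,0.0084],[-0.93,-0.46,-1.6]],[1,[0.0007,0.0065,0.0085],[-0.93,-0.46,-1.6]],[1,[0.0006,0.0064,0.0086],[-0.93,-0.46,-1.6]]]
putty [ 658. -383.   81.] [-365. -366. -368. -370. -372. -370. -372. -374. -377. -381. -383. -386.
 -387. -392. -393. -397. -399. -402. -405. -408. -411.] pigm [ 752. -197.   60.]
```

Call:
send_rows([
  [0.8,[0.001,0.006,0.007],[-1,-0.5,-1.6]],
  [0.8,[0.001,0.006,0.007],[-1,-0.5,-1.6]],
  [0.8,[0.001,0.005,0.007],[-0.8,-0.4,-1.6]],
  [0.8,[0,0,0],[0,0,0]],
])

```text
time_s: 19.32
eef_pos: [628.7, -231.1, 172.8]
eef_rot: [0.001, 0.629, 0.778, 0.001]
ft_force: [-0.2, -0.8, 0.2]
finger_gap: 0.801
```

```bash
python3 - <<'E'
from h import *
p,Rt,s=cur();print(p,s['finger_gap'],s['time_s'],(np.degrees((down(.2).inv()*Rt).as_rotvec())).round(2));show(plan(p,Rt,[631,-236.2,104],down(0.2),n=5))
E
```

```text
[ 628.71886086 -231.14296961  172.79961826] 0.8008899016374094 19.325 [-0.13 -0.01 -0.66]
5 rows
[[1,[-0.0011,0.0002,0.0138],[0.03,0.0,0.13]],[1,[-0.0011,0.0002,0.0138],[0.03,0.0,0.13]],[1,[-0.0011,0.0002,0.0138],[0.03,0.0,0.13]],[1,[-0.0011,0.0002,0.0138],[0.03,0.0,0.13]],[1,[-0.0011,0.0002,0.0138],[0.03,0.0,0.13]]]
```

Call:
send_rows([
  [0.8,[-0.004,0.001,0.013],[0,0,0.5]],
  [0.8,[-0.001,0,0.014],[0,0,0]],
  [0.8,[0,0,0.014],[0,0,0]],
  [0.8,[0,0,0.013],[0,0,0]],
  [0.8,[0,0,0.008],[0,0,0]],
  [0.8,[0,0,0.002],[0,0,0]],
  [0.8,[0,0,0],[0,0,0]],
])

```text
time_s: 20.2
eef_pos: [630.7, -236.4, 103.6]
eef_rot: [0.0, 0.632, 0.775, 0.0]
ft_force: [0.0, -0.1, -0.8]
finger_gap: 0.8
```

Call:
send_rows([
  [0,[0,0,-0.001],[0,0,0]],
  [0,[0,0,0],[0,0,0]],
  [0,[0,0,0],[0,0,0]],
  [0,[0,0,0],[0,0,0]],
  [0,[0,0,0],[0,0,0]],
  [0,[0,0,0],[0,0,0]],
], grip_force=30)

```text
time_s: 20.95
eef_pos: [631.5, -236.5, 106.3]
eef_rot: [0.002, 0.632, 0.775, 0.001]
ft_force: [-0.0, -0.1, -0.2]
finger_gap: 0.383
```

```bash
python3 - <<'E'
from h import *
p,Rt,s=cur();print(p,s['finger_gap'],s['time_s'],(np.degrees((down(.2).inv()*Rt).as_rotvec())).round(2),s['ft_force'])
r1=plan(np.array([p[0],p[1],200]),Rt,[470,-20,235],down(.15),n=8);show(r1,0)
show(plan(np.array([470,-20,235]),down(.15),[440,90,235],down(.13),n=3),0)
print(cr(REJ,YAW,48,0,175),cr(REJ,YAW,73,0,128))
E
```

```text
[ 631.50615742 -236.47153072  106.27946076] 0.3834183446680263 20.95 [-0.2  -0.07 -0.08] [-0.01240649 -0.13074853 -0.19888868]
8 rows
[[0,[0.0305,-0.0144,-0.0045],[0.02,0.01,0.37]],[0,[0.0305,-0.0145,-0.0044],[0.02,0.01,0.37]],[0,[0.0304,-0.0147,-0.0044],[0.02,0.01,0.37]],[0,[0.0303,-0.0149,-0.0044],[0.02,0.01,0.37]],[0,[0.0302,-0.0151,-0.0044],[0.02,0.01,0.37]],[0,[0.0301,-0.0153,-0.0044],[0.02,0.01,0.37]],[0,[0.03,-0.0155,-0.0044],[0.02,0.01,0.37]],[0,[0.0299,-0.0157,-0.0044],[0.02,0.01,0.37]]]
3 rows
[[0,[0.0377,-0.0044,0.0],[0.0,0.0,0.38]],[0,[0.0377,-0.0047,0.0],[0.0,0.0,0.38]],[0,[0.0377,-0.0049,0.0],[0.0,0.0,0.38]]]
[466.55959541 113.84366728 227.05046376] [510.32600035 119.56556968 197.28871597]
```

Call:
send_rows([
  [0,[0,0,-0.015],[0,0,0]],
  [0,[0,0,-0.03],[0,0,0]],
  [0,[0,0,-0.035],[0,0,0]],
  [0,[0,0,-0.025],[0,0,0]],
  [0,[0.02,-0.01,-0.005],[0,0,0.3]],
  [0,[0.03,-0.014,-0.004],[0,0,0.3]],
  [0,[0.03,-0.015,-0.004],[0,0,0.3]],
  [0,[0.03,-0.015,-0.004],[0,0,0.3]],
  [0,[0.03,-0.015,-0.003],[0,0,0.4]],
  [0,[0.03,-0.015,-0.003],[0,0,0.4]],
  [0,[0.03,-0.015,-0.003],[0,0,0.4]],
  [0,[0.03,-0.015,-0.003],[0,0,0.4]],
  [0,[0.03,-0.012,0],[0,0,0.4]],
  [0,[0.034,-0.005,0],[0,0,0.4]],
  [0,[0.034,-0.005,0],[0,0,0.4]],
  [0,[0.015,-0.002,0],[0,0,0.4]],
  [0,[0,0,0],[0,0,0]],
])

```text
time_s: 23.08
eef_pos: [432.9, 88.7, 256.3]
eef_rot: [0.009, 0.662, 0.75, 0.005]
ft_force: [-0.4, -0.9, -1.6]
finger_gap: 0.382
```

```bash
python3 - <<'E'
from h import *
p,Rt,s=cur();print(p,s['finger_gap'],s['time_s'],s['ft_force'],s['joints'].round(2));rel(REJ)
tp=cr(REJ,YAW,58,0,165);print(tp);show(plan(p,Rt,tp,tilt(YAW),n=6),0)
snap('wrist','w14')
E
```

```text
[432.90253877  88.71994936 256.30620333] 0.3818165756488477 23.075 [-0.35551488 -0.92417667 -1.58770124] [ 0.29  0.5  -0.78  2.12  0.57  0.72  0.82]
s,t,n 29.4 -20.5 218.0 rot err deg (tool) [26.9  -0.52  0.17] t 23.075 gap 0.382 F cradle(s,t,n) [-1.16 -0.87 -1.18] j [ 0.29  0.5  -0.78  2.12  0.57  0.72  0.82]
[479.96966841 115.59686426 222.91570346]
6 rows
[[0,[0.0035,0.0082,0.0057],[-4.48,0.09,-0.03]],[0,[0.0035,0.0078,0.0063],[-4.48,0.09,-0.03]],[0,[0.0035,0.0072,0.0069],[-4.48,0.09,-0.03]],[0,[0.0035,0.0067,0.0075],[-4.48,0.09,-0.03]],[0,[0.0035,0.0061,0.008],[-4.48,0.09,-0.03]],[0,[0.0034,0.0054,0.0084],[-4.48,0.09,-0.03]]]
```

View pics/w14.png

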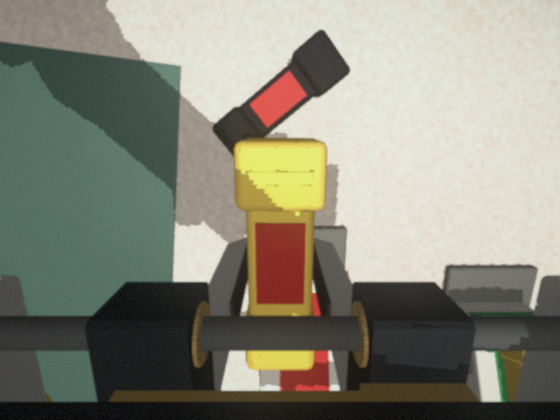

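Call:
send_rows([
  [0,[0.003,0.01,0.006],[-4.5,0.1,0]],
  [0,[0.003,0.009,0.006],[-4.5,0.1,0]],
  [0,[0.003,0.007,0.007],[-4.5,0.1,0]],
  [0,[0.003,0.006,0.007],[-4.5,0.1,0]],
  [0,[0.003,0.005,0.008],[-4.5,0.1,0]],
  [0,[0.003,0.005,0.008],[-4.5,0.1,0]],
  [0,[0,0,0],[0,0,0]],
])

```text
time_s: 24.0
eef_pos: [477.9, 95.4, 228.4]
eef_rot: [0.148, 0.651, 0.73, 0.148]
ft_force: [0.3, 0.3, -1.8]
finger_gap: 0.38
```

```bash
python3 - <<'E'
from h import *
rel(REJ);snap('side','s15')
im,d,s=snap('wrist','w15');cv2.imwrite('pics/w15c.png',cv2.resize(im[70:290,180:400],None,fx=2.7,fy=2.7,interpolation=cv2.INTER_CUBIC)[:,:,::-1])
E
```

```text
s,t,n 56.5 -19.7 172.1 rot err deg (tool) [ 3.91 -1.76  0.51] t 24.0 gap 0.38 F cradle(s,t,n) [-0.55  0.28 -1.73] j [-0.04  0.46 -0.37  2.33  1.72  0.28 -0.33]
```

View pics/w15c.png

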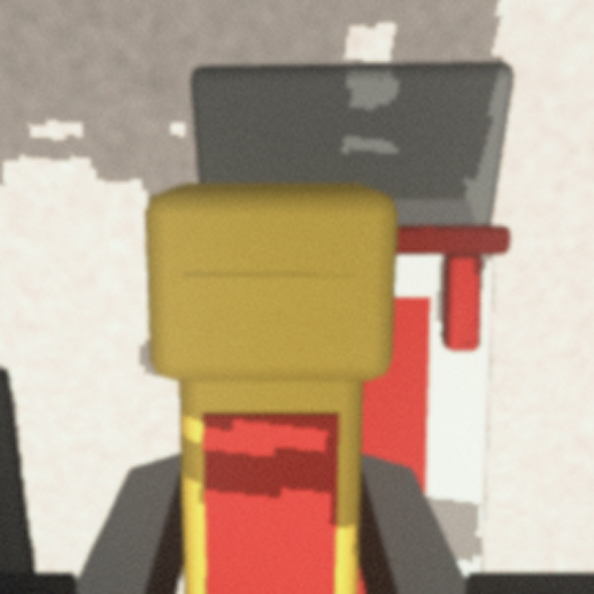

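View pics/s15.png

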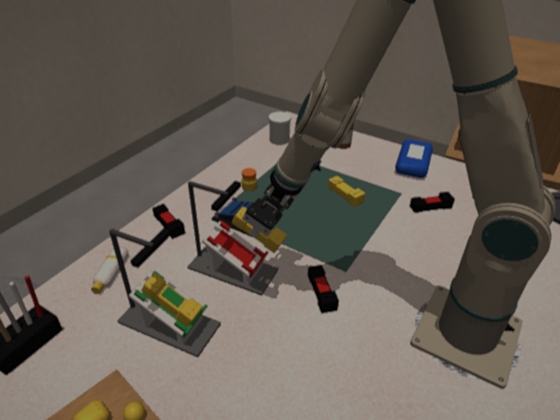

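Call:
send_rows([
  [0,[0.006,0.006,0.004],[-1,0.6,-0.2]],
  [0,[0.006,0.005,0.008],[-1,0.6,-0.2]],
  [0,[0.005,0.004,0.01],[-1,0.5,0]],
  [0,[0,0.002,0.01],[-0.8,0,0]],
  [0,[0,0,0.006],[0,0,0]],
  [0,[0,0,0],[0,0,0]],
])

```text
time_s: 24.85
eef_pos: [511.3, 112.6, 202.7]
eef_rot: [0.161, 0.645, 0.725, 0.18]
ft_force: [1.2, -0.6, -2.0]
finger_gap: 0.383
```

```bash
python3 - <<'E'
from h import *
rel(REJ)
im,d,s=snap('wrist','w16');cv2.imwrite('pics/w16c.png',cv2.resize(im[70:290,180:400],None,fx=2.7,fy=2.7,interpolation=cv2.INTER_CUBIC)[:,:,::-1])
E
```

```text
s,t,n 75.6 -7.0 132.7 rot err deg (tool) [ 0.05 -0.36  0.71] t 24.85 gap 0.383 F cradle(s,t,n) [ 0.03 -0.71 -2.26] j [ 0.05  0.58 -0.52  2.31  2.03  0.42 -0.61]
```

View pics/w16c.png

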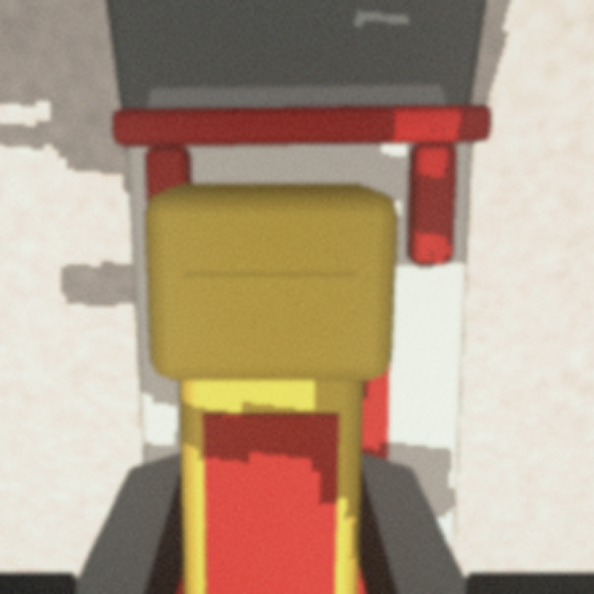

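Call:
send_rows([
  [0,[0.006,0,0.002],[0,0.3,-0.6]],
  [0,[0,0,0],[0,0,0]],
  [0,[0,0,0],[0,0,0]],
])

```text
time_s: 25.28
eef_pos: [511.5, 119.3, 201.9]
eef_rot: [0.16, 0.64, 0.729, 0.182]
ft_force: [0.1, -0.1, -1.4]
finger_gap: 0.379
```

```bash
python3 - <<'E'
from h import *
rel(REJ)
im,d,s=snap('wrist','w17');cv2.imwrite('pics/w17c.png',cv2.resize(im[70:290,180:400],None,fx=2.7,fy=2.7,interpolation=cv2.INTER_CUBIC)[:,:,::-1])
E
```

```text
s,t,n 76.1 -0.4 131.5 rot err deg (tool) [-0.02 -0.06  0.02] t 25.275 gap 0.379 F cradle(s,t,n) [-0.61 -0.14 -1.27] j [ 0.03  0.59 -0.52  2.31  2.03  0.43 -0.61]
```

View pics/w17c.png

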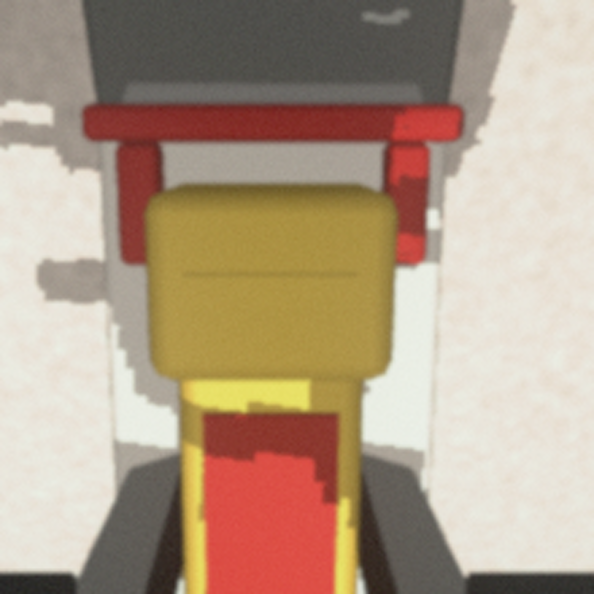

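Call:
send_rows([
  [0,[0,0,0.007],[0,0,0]],
  [0,[0,0,0.007],[0,0,0]],
  [0,[0,0,0.005],[0,0,0]],
  [0,[0,-0.002,0.002],[0,0,0]],
  [0,[0,-0.003,0.001],[0,0,0]],
  [0,[0,-0.002,0],[0,0,0]],
  [0,[0,0,0],[0,0,0]],
])

```text
time_s: 26.2
eef_pos: [515.7, 119.6, 177.1]
eef_rot: [0.16, 0.64, 0.729, 0.181]
ft_force: [-0.2, 0.4, -1.0]
finger_gap: 0.381
```

```bash
python3 - <<'E'
from h import *
rel(REJ)
im,d,s=snap('wrist','w18');cv2.imwrite('pics/w18c.png',cv2.resize(im[70:290,180:400],None,fx=2.7,fy=2.7,interpolation=cv2.INTER_CUBIC)[:,:,::-1])
E
```

```text
s,t,n 68.2 -0.6 107.7 rot err deg (tool) [ 0.04 -0.06  0.04] t 26.2 gap 0.381 F cradle(s,t,n) [-0.56  0.43 -0.83] j [ 0.06  0.66 -0.56  2.31  2.11  0.49 -0.68]
```

View pics/w18c.png

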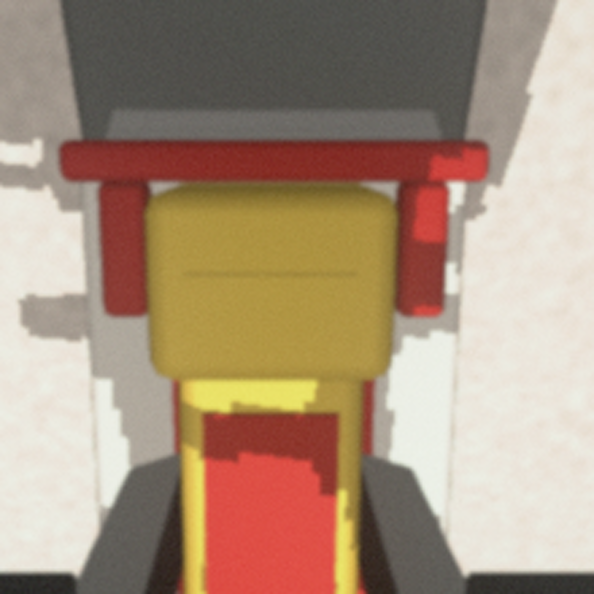

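Call:
send_rows([
  [0,[0,0,0.002],[0,0,0]],
  [0,[0,-0.002,0.002],[0,0,0]],
  [0,[0,-0.003,0.002],[0,0,0]],
  [0,[0,-0.003,0.002],[0,0,0]],
  [0,[0,-0.003,0.002],[0,0,0]],
  [0,[0,0,0],[0,0,0]],
])

```text
time_s: 27.0
eef_pos: [514.8, 120.1, 175.0]
eef_rot: [0.171, 0.637, 0.728, 0.19]
ft_force: [-0.1, -0.3, -1.5]
finger_gap: 0.38
```

```bash
python3 - <<'E'
from h import *
rel(REJ)
im,d,s=snap('wrist','w19');cv2.imwrite('pics/w19c.png',cv2.resize(im[70:290,180:400],None,fx=2.7,fy=2.7,interpolation=cv2.INTER_CUBIC)[:,:,::-1])
E
```

```text
s,t,n 66.6 -0.0 106.2 rot err deg (tool) [-1.62 -0.35 -0.28] t 27.0 gap 0.38 F cradle(s,t,n) [-0.82 -0.33 -1.26] j [ 0.07  0.68 -0.59  2.33  2.16  0.56 -0.73]
```

View pics/w19c.png

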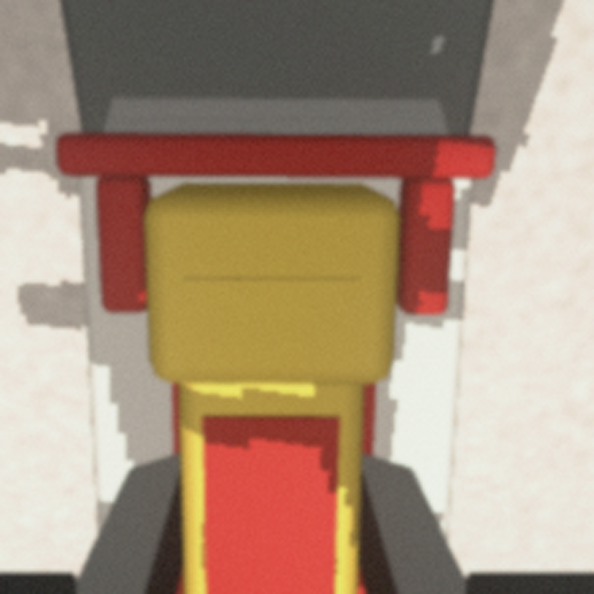

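The gap at the lip grew because the tool leaned 1.6° while pressing down. The casting was dragging on the floor, so it isn't home yet. I'll unload it, straighten the tool and slide again without pressing.

Call:
send_rows([
  [0,[0,0,-0.002],[0.6,0.2,0.2]],
  [0,[0,0,0],[0.6,0.1,0.1]],
  [0,[0,-0.001,0],[0.5,0,0]],
  [0,[0,-0.002,0],[0,0,0]],
  [0,[0,-0.002,0],[0,0,0]],
  [0,[0,0,0],[0,0,0]],
])

```text
time_s: 27.8
eef_pos: [514.5, 120.1, 176.6]
eef_rot: [0.163, 0.64, 0.728, 0.184]
ft_force: [0.9, -0.6, -0.4]
finger_gap: 0.379
```

```bash
python3 - <<'E'
from h import *
rel(REJ)
im,d,s=snap('wrist','w20');cv2.imwrite('pics/w20c.png',cv2.resize(im[70:290,180:400],None,fx=2.7,fy=2.7,interpolation=cv2.INTER_CUBIC)[:,:,::-1])
E
```

```text
s,t,n 67.0 0.0 107.7 rot err deg (tool) [-0.43 -0.14  0.05] t 27.8 gap 0.379 F cradle(s,t,n) [ 0.59 -0.76 -0.72] j [ 0.06  0.66 -0.57  2.32  2.12  0.51 -0.69]
```

View pics/w20c.png

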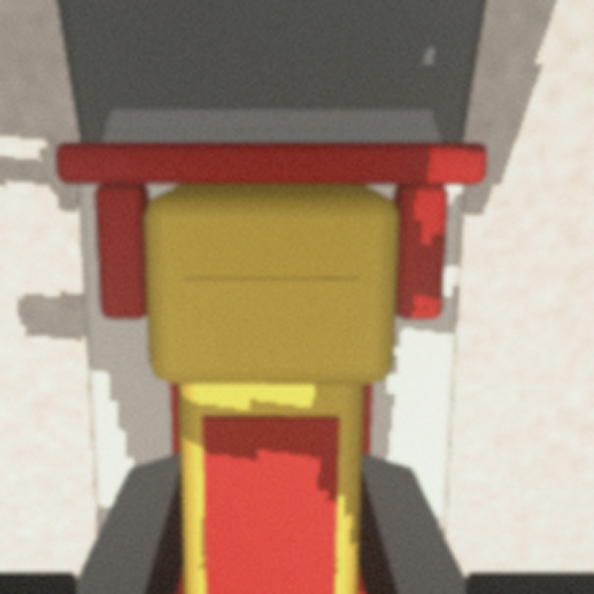

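Call:
send_rows([
  [0,[0,-0.002,0],[0.6,0.1,0]],
  [0,[0,-0.002,0],[0.4,0,0]],
  [0,[0,0,0.001],[0.2,0,0]],
  [0,[0,0,0],[0,0,0]],
])

```text
time_s: 28.35
eef_pos: [515.9, 120.4, 176.1]
eef_rot: [0.159, 0.641, 0.729, 0.18]
ft_force: [3.3, 0.8, 1.4]
finger_gap: 0.379
```

```bash
python3 - <<'E'
from h import *
rel(REJ)
E
```

```text
s,t,n 68.1 0.1 106.7 rot err deg (tool) [ 0.24 -0.13  0.02] t 28.35 gap 0.379 F cradle(s,t,n) [ 3.62  0.35 -0.34] j [ 0.05  0.66 -0.55  2.31  2.1   0.49 -0.67]
```

A 3.6 N reaction up the slope means the boot is against the lip, so I'll release.

Call:
send_rows([
  [0.7,[0,0,0],[0,0,0]],
  [0.7,[0,0,0],[0,0,0]],
  [0.7,[0,0,0],[0,0,0]],
  [0.7,[0,0,0],[0,0,0]],
  [0.7,[0,0,-0.01],[0,0,0]],
  [0.7,[0,0,-0.02],[0,0,0]],
  [0.7,[0,0,-0.025],[0,0,0]],
  [0.7,[0,0,-0.02],[0,0,0]],
  [0.7,[0,0,0],[0,0,0]],
])

```text
time_s: 29.48
eef_pos: [474.8, 115.3, 243.4]
eef_rot: [0.154, 0.642, 0.73, 0.177]
ft_force: [-0.3, 0.0, 0.6]
finger_gap: 0.702
```

```bash
python3 - <<'E'
from h import *
rel(REJ)
im,d,s=snap('wrist','w21');snap('side','s21');snap('top','t21')
a=[rectify('w21',REJ,YAW,n,k=3)[:,80:340] for n in (12,30,40)]
out=np.hstack(a)
for i in range(0,200,20):cv2.line(out,(0,i*3),(780,i*3),(255,0,255),1)
cv2.imwrite('pics/r21.png',out[:,:,::-1])
b=rectify('w21',REJ,YAW,30,k=3)
hsv=cv2.cvtColor(b,cv2.COLOR_RGB2HSV).astype(int);m=((hsv[...,0]<10)|(hsv[...,0]>170))&(hsv[...,1]>140)
n,l,st,ce=cv2.connectedComponentsWithStats(m.astype(np.uint8))
for k in np.argsort(-st[1:,4])[:3]+1:print('tag',st[k],'s,t',ce[k][1]/3-40,ce[k][0]/3-70)
C=cloud('wrist',d,s);M=tilt(YAW).as_matrix()
hsv=cv2.cvtColor(im,cv2.COLOR_RGB2HSV).astype(int);m=(hsv[...,0]>20)&(hsv[...,0]<36)&(hsv[...,1]>110)
v,u=np.mgrid[:420,:560];m&=(u>200)&(u<360)&(v>100)&(v<330)
Q=C[m]-REJ;q=np.stack([Q@M[:,1],Q@M[:,0],-Q@M[:,2]],1)
for x,y in [(3,30),(36,95),(102,128)]:
    w=q[(q[:,0]>x)&(q[:,0]<y)];print(x,y,np.median(w,0).round(1),np.percentile(w[:,1],[2,98]).round(1))
E
```

```text
s,t,n 63.1 0.4 185.5 rot err deg (tool) [0.86 0.06 0.07] t 29.475 gap 0.702 F cradle(s,t,n) [0.01 0.08 0.67] j [-0.02  0.44 -0.45  2.35  1.85  0.31 -0.47]
tag [  172   250    76   137 10203] s,t 66.16403672122578 -0.19030350550491448
tag [  95  102  230   95 7710] s,t 3.9504107220060476 -0.7389537397319543
tag [ 112  415   25   86 1957] s,t 112.70907852154659 -28.52801907681826
3 30 [15.8 -0.1 39.4] [-20.3  20.5]
36 95 [62.2 -0.2 29.1] [-17.   16.6]
102 128 [114.   -0.3  36.1] [-18.2  17.5]
```

View pics/r21.png

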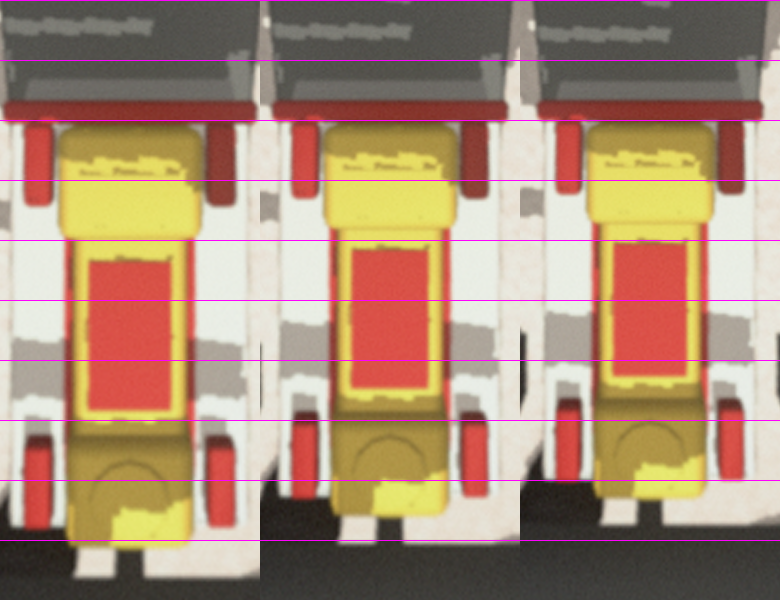

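View pics/s21.png

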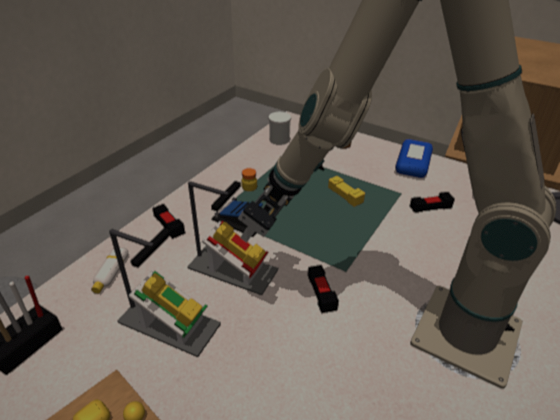

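Both castings look home: heights are 39/29/36 mm off the floor, as expected for flat; tags sit at s≈66 and t≈0 in both cradles; and the side view shows both tags facing out. Next I'll locate the pedal.

```bash
python3 - <<'E'
from h import *
z=np.load('pics/top0.npz');im,d=z['im'],z['d'];P=cloud('top',d)
hsv=cv2.cvtColor(im,cv2.COLOR_RGB2HSV).astype(int);m=(hsv[...,0]>95)&(hsv[...,0]<125)&(hsv[...,1]>120)&(hsv[...,2]>40)
v,u=np.mgrid[:420,:560];m&=(u>265)&(u<305)&(v>150)&(v<210)
Q=P[m];print(m.sum(),u[m].min(),u[m].max(),v[m].min(),v[m].max(),np.percentile(Q,[2,50,98],axis=0).round(1))
Q2=onplane('top',np.stack([u[m],v[m]],1),None,[0,0,54],np.array([0,0,1.]));r=cv2.minAreaRect(Q2[:,:2].astype(np.float32));print(r)
from bench import nets
get_image('side');print([ (x['score'],x['position']) for x in nets.mark_of('side','pedal_pad')])
x,y=nets.mark_of('side','pedal_pad')[0]['position'][::-1];print(onplane('side',[[x,y]],None,[0,0,54],np.array([0,0,1.])))
p,Rt,s=cur();show(plan(p,Rt,[470,-20,240],down(.08),n=8),0)
E
```

```text
886 272 300 159 194 [[623.2 -85.8   8.8]
 [674.4 -47.2  45.2]
 [725.4 -11.1  64.4]]
((671.9887084960938, -48.279945373535156), (100.19896697998047, 77.42243957519531), 2.0642082691192627)
[(0.65, [206.7, 246.9]), (0.21, [264.4, 256.0])]
[[657.02380792 -55.09882481  54.        ]]
8 rows
[[0,[-0.0167,-0.0025,-0.0012],[3.36,-0.1,0.34]],[0,[-0.0167,-0.0025,-0.001],[3.36,-0.1,0.34]],[0,[-0.0167,-0.0024,-0.0008],[3.36,-0.1,0.34]],[0,[-0.0167,-0.0024,-0.0007],[3.36,-0.1,0.34]],[0,[-0.0167,-0.0023,-0.0005],[3.36,-0.1,0.34]],[0,[-0.0167,-0.0023,-0.0003],[3.36,-0.1,0.34]],[0,[-0.0168,-0.0022,-0.0002],[3.36,-0.1,0.34]],[0,[-0.0168,-0.0021,-0.0],[3.36,-0.1,0.34]]]
```

Call:
send_rows([
  [0.7,[-0.016,0,-0.001],[3.4,0,0.3]],
  [0.7,[-0.017,0,-0.001],[3.4,0,0.3]],
  [0.7,[-0.017,0,-0.001],[3.4,0,0.3]],
  [0.7,[-0.017,0,-0.001],[3.4,0,0.3]],
  [0.7,[-0.017,0,0],[3.4,0,0.3]],
  [0.7,[-0.017,0,0],[3.4,0,0.3]],
  [0.7,[-0.017,0,0],[3.4,0,0.3]],
  [0.7,[-0.017,0,0],[3.4,0,0.3]],
  [0.7,[-0.008,0.035,0.002],[0,0,0]],
  [0.7,[-0.008,0.04,0.002],[0,0,0]],
  [0.7,[-0.008,0.04,0.002],[0,0,0]],
  [0.7,[-0.008,0.03,0.002],[0,0,0]],
  [0.7,[0,0,0],[0,0,0]],
])

```text
time_s: 31.4
eef_pos: [636.5, -36.1, 225.5]
eef_rot: [-0.001, 0.678, 0.735, 0.005]
ft_force: [-0.8, -0.1, -0.3]
finger_gap: 0.7
```

```bash
python3 - <<'E'
from h import *
im,d,s=snap('wrist','w22');print(s['eef_pos'],s['joints'].round(2),s['time_s'],rot(s['eef_rot']).as_matrix()[:,1:].round(3).tolist())
C=cloud('wrist',d,s)
hsv=cv2.cvtColor(im,cv2.COLOR_RGB2HSV).astype(int);m=(hsv[...,0]>95)&(hsv[...,0]<125)&(hsv[...,1]>120)&(hsv[...,2]>40)
v,u=np.mgrid[:420,:560]
n,l,st,ce=cv2.connectedComponentsWithStats(m.astype(np.uint8))
for k in np.argsort(-st[1:,4])[:3]+1:
    Q=C[l==k];print(st[k],np.percentile(Q,[1,50,99],axis=0).round(1).tolist())
E
```

```text
[636.53425409 -36.07223945 225.53226755] [ 0.45  0.8  -0.76  1.62  0.63  0.97  1.13] 31.4 [[0.997, 0.005], [0.082, 0.008], [0.006, -1.0]]
[ 218  238   81   66 3758] [[658.7, -84.0, 29.4], [699.8, -49.2, 39.3], [730.7, -15.2, 53.6]]
[ 214  200   90   40 2083] [[625.4, -87.7, 52.4], [641.1, -56.3, 57.4], [655.6, -18.3, 62.1]]
[300 215   3   8  12] [[632.4, -18.9, 57.0], [635.1, -17.9, 58.4], [638.9, -17.3, 60.6]]
```

View pics/w22.png

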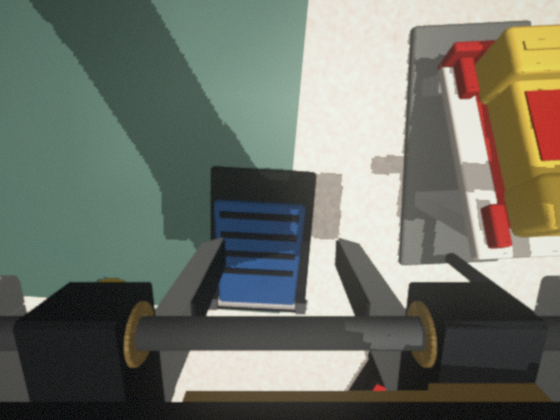

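Call:
send_rows([
  [0,[-0.009,0.006,0.01],[0,0,0]],
  [0,[-0.009,0.006,0.015],[0,0,0]],
  [0,[0,0,0.015],[0,0,0]],
  [0,[0,0,0.012],[0,0,0]],
  [0,[0,0,0],[0,0,0]],
  [0,[0,0,0],[0,0,0]],
  [0,[0,0,0],[0,0,0]],
  [0,[0,0,0],[0,0,0]],
])

```text
time_s: 32.45
eef_pos: [646.2, -52.7, 169.6]
eef_rot: [-0.003, 0.676, 0.737, 0.003]
ft_force: [-0.4, -0.0, -0.7]
finger_gap: 0.005
```

```bash
python3 - <<'E'
from h import *
im,d,s=snap('wrist','w23');snap('top','t23');print(s['eef_pos'],s['joints'].round(2),s['time_s'],s['finger_gap'],s['ft_force'])
s2=cv2.imread('pics/t23.png');cv2.imwrite('pics/t23c.png',cv2.resize(s2[140:310,90:440],None,fx=2.25,fy=2.25,interpolation=cv2.INTER_CUBIC))
E
```

```text
[646.22891174 -52.71163803 169.56623553] [ 0.44  0.88 -0.71  1.62  0.69  0.91  1.12] 32.45 0.005074804328017672 [-0.38591598 -0.04869779 -0.70816947]
```

View pics/t23c.png

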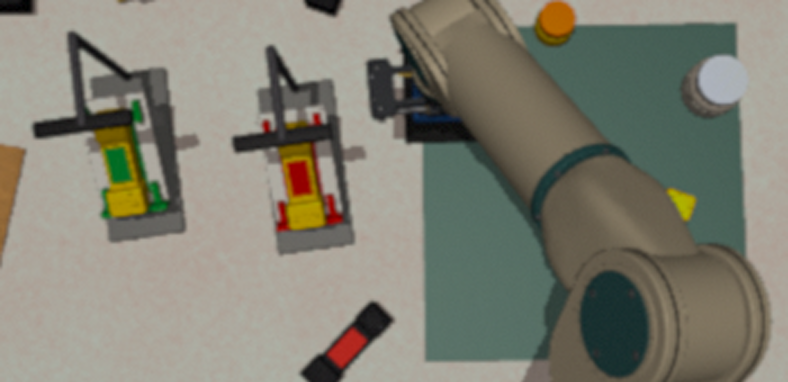

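View pics/w23.png

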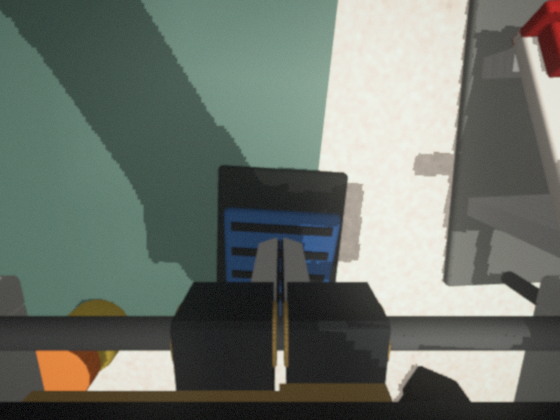

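```bash
python3 - <<'E'
from h import *
im=load('t23')[0];im0=np.load('pics/top0.npz')['im']
M=tilt(YAW).as_matrix()
def cen(I,col,box):
    hsv=cv2.cvtColor(I,cv2.COLOR_RGB2HSV).astype(int);H,S,V=hsv[...,0],hsv[...,1],hsv[...,2]
    m=((H>45)&(H<85)&(S>110)) if col=='g' else (((H<10)|(H>170))&(S>140))
    m&=V>60;v,u=np.mgrid[:420,:560];m&=(u>box[0])&(u<box[2])&(v>box[1])&(v<box[3]);return np.stack([u[m],v[m]],1)
for nm,O,col,tb,lb in [('pass',PASS,'g',(135,200,152,222),(134,222,166,240)),('rej',REJ,'r',(214,204,232,228),(210,228,245,246))]:
    n=-M[:,2]
    def st(uv,h):
        W=onplane('top',uv,None,O+h*n,n)-O;return np.stack([W@M[:,1],W@M[:,0]],1)
    t=cen(im,col,tb);a=st(t,30);print(nm,'tag n',len(t),'s,t mean',a.mean(0).round(2),'range',a.min(0).round(1),a.max(0).round(1))
    # lip corners in empty image: green lip pixels at |t|>30
    l=cen(im0,col,lb);b=st(l,18);e=b[(abs(b[:,1])>31)&(abs(b[:,1])<42)&(b[:,0]<12)];print(' lip outer part s mean',e[:,0].mean().round(2),'range',e[:,0].min().round(1),e[:,0].max().round(1),'t range',b[:,1].min().round(1),b[:,1].max().round(1),len(e))
    c=st(cen(im0,col,tb),0);print(' strip t mean',c[:,1].mean().round(2))
E
```

```text
pass tag n 130 s,t mean [66.73  0.33] range [ 43.7 -25.5] [96.2 13.6]
 lip outer part s mean 0.83 range -7.0 11.8 t range -41.4 40.8 33
 strip t mean 3.7
rej tag n 125 s,t mean [64.93  0.16] range [ 42.6 -21. ] [100.5  13.1]
 lip outer part s mean 0.05 range -7.7 10.9 t range -40.3 42.4 36
 strip t mean 2.69
```

Both cameras agree that the green casting sits within about 1 mm of the red one's seating, and the red one was felt against its lip. Now I'll press the pedal.

Call:
send_rows([
  [0,[0,0.003,0.008],[0,0,0]],
  [0,[0,0,0.006],[0,0,0]],
  [0,[0,0,0.007],[0,0,0]],
  [0,[0,0,0.007],[0,0,0]],
  [0,[0,0,0.007],[0,0,0]],
  [0,[0,0,0.007],[0,0,0]],
])

```text
time_s: 33.3
eef_pos: [647.7, -52.1, 128.9]
eef_rot: [-0.003, 0.677, 0.736, -0.0]
ft_force: [-13.9, -1.9, 53.8]
finger_gap: 0.005
```

Call:
send_rows([
  [0,[0,0,0.002],[0,0,0]],
  [0,[0,0,0.002],[0,0,0]],
  [0,[0,0,0.002],[0,0,0]],
])

```text
time_s: 33.67
eef_pos: [647.6, -51.7, 130.5]
eef_rot: [-0.001, 0.677, 0.736, -0.001]
ft_force: [-4.3, -0.6, 16.0]
finger_gap: 0.004
```

```bash
python3 - <<'E'
from h import *
s=robot.sense();print(s['eef_pos'],s['ft_force'],s['time_s'])
snap('side','s24');im=cv2.imread('pics/s24.png');cv2.imwrite('pics/s24c.png',cv2.resize(im[150:370,110:330],None,fx=2.7,fy=2.7,interpolation=cv2.INTER_CUBIC))
E
```

```text
[647.57117786 -51.73968455 130.54821891] [-4.30883358 -0.64687708 15.98794933] 33.675
```

View pics/s24c.png

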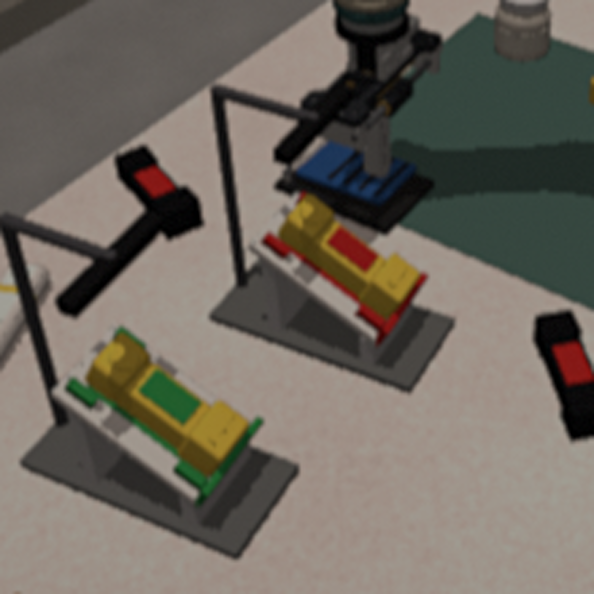

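The side crop shows the fingertip holding the pedal down with 16 N, above the 8 N needed for the stop, and both castings seated. I'll hold a moment more and then lift away.

Call:
send_rows([
  [0,[0,0,0.003],[0,0,0]],
  [0,[0,0,0.003],[0,0,0]],
  [0,[0,0,0.003],[0,0,0]],
  [0,[0,0,-0.01],[0,0,0]],
  [0,[0,0,-0.02],[0,0,0]],
  [0,[0,0,-0.03],[0,0,0]],
  [0,[0,-0.01,-0.04],[0,0,0]],
  [0,[0,-0.02,-0.03],[0,0,0]],
  [0,[0,-0.02,-0.01],[0,0,0]],
  [0,[0,0,0],[0,0,0]],
])

```text
time_s: 34.98
eef_pos: [597.1, -54.2, 275.9]
eef_rot: [0.002, 0.677, 0.736, -0.002]
ft_force: [-0.6, -0.5, 0.4]
finger_gap: 0.001
```

```bash
python3 - <<'E'
from h import *
im,d,s=snap('wrist','w25');print(s['eef_pos'],s['ft_force'],s['time_s'])
C=cloud('wrist',d,s)
hsv=cv2.cvtColor(im,cv2.COLOR_RGB2HSV).astype(int);m=(hsv[...,0]>95)&(hsv[...,0]<125)&(hsv[...,1]>120)&(hsv[...,2]>40)
n,l,st,ce=cv2.connectedComponentsWithStats(m.astype(np.uint8))
for k in np.argsort(-st[1:,4])[:3]+1:
    Q=C[l==k];print(st[k],np.percentile(Q,[1,50,99],axis=0).round(1).tolist())
w=m&(abs(C[...,0]-650)<6)&(abs(C[...,1]+52)<37);print('z at pad x',np.median(C[w][:,2]),w.sum())
snap('side','s25');im=cv2.imread('pics/s25.png');cv2.imwrite('pics/s25c.png',cv2.resize(im[150:370,110:330],None,fx=2.7,fy=2.7,interpolation=cv2.INTER_CUBIC))
snap('top','t25')
E
```

```text
[597.05902798 -54.23881075 275.94329669] [-0.62381926 -0.48233367  0.43592315] 34.975
[ 244  230   73   53 1026] [[625.4, -87.7, 43.0], [639.3, -70.2, 57.6], [688.1, -15.9, 62.5]]
[279 292   3   9  15] [[590.3, -54.6, 225.2], [600.1, -54.3, 226.8], [602.0, -54.0, 246.4]]
[279 278   3   5   7] [[589.7, -55.3, 224.1], [592.5, -54.8, 225.1], [593.6, -54.5, 230.8]]
z at pad x 55.089915953447075 177
```

View pics/s25c.png

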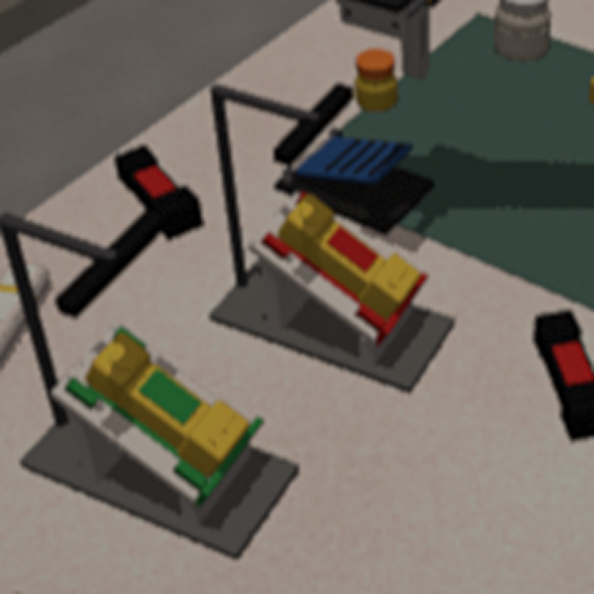

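View pics/t25.png

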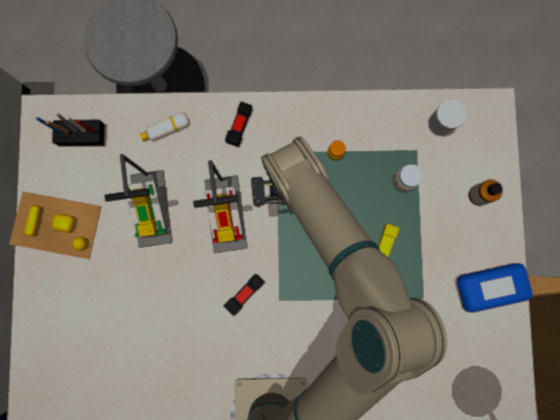

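The pedal is back up (55 mm at the pad), both castings are seated, and the jars and plain casting haven't moved. The arm touches nothing, so I'll hand in.

```bash
python3 -c "
from bench import robot
print(robot.sign_off())"
```

```text
the job is handed in; nothing more can be done
None
```

I laid the green-tagged casting in the green cradle and the red-tagged one in the red cradle, pushed both against the lip, pressed the pedal to its stop and lifted clear. I handed in at about 35 s of the 72 s; no verdict was reported.

**Castings:** In the last close looks, both lay flat, with the top faces within about 1.5 mm of their expected heights. Both were on mid-width to under 1 mm, tags out. The last side and top pictures show them unmoved after the pedal press.

**Seating against the lip:**
- **Red:** its first slide stopped short because I was pressing down. I straightened the tool and slid it again, and felt the lip at about 3.6 N.
- **Green:** it stopped moving when pushed, but I never felt a clear force. It may sit about 1 mm off the lip: the cameras put it 0.3 to 1 mm further out than the red one, against a limit of 4 mm.

**Pedal:** It was held down at its stop for about 0.8 s. The force peaked at about 54 N, then about 16 N. It came back up to 55 mm at the pad, where 54 mm is fully up.

**Other checks:** No contact with a light bar showed in the forces or pictures. The jars and the untagged casting look unmoved in the last top picture, though the arm hid part of that casting. At hand-in the arm was clear, with the force reading near zero.

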